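# Fill the candy bowl and build the stacking rack over it

### The job

Tip the coconut candies out of the clear tray into the steel bowl in the rack's base and level the tray again. Then stack every loose frame on the base, one on another, each with its four posts fully home in the sockets below, and finally set the empty tray down level on the middle of the top frame, between its corner sockets. Any candy that misses goes into the bowl before the frames go on; leave the chopsticks, spoon rest and rice cooker where they are.

Things in the scene. Friction and masses are not known exactly. Their poses are not given: they have to be found in the camera images.
- base: Base of a stacking rack, fixed to the table: wooden board 150 x 180 x 10 mm (x, y, z) with a steel socket at each corner, centred at x = +-60, y = +-75 mm: a 28 mm square sleeve with a 16 mm square hole, open at the top at z = 53, hole floor at z = 35 mm. The grip point of the lowest frame stacked on it comes to z = 94 mm, each further one 65 mm higher. Origin: centre of the underside; z up.
- bowl_in (a point): Centre of the inner floor of the round steel bowl (rim 120 mm across, 45 mm tall, 3 mm wall) fixed in the middle of the rack base; its rim stands 55 mm above the table, 2 mm above the socket tops. A frame stacked on the base bridges it and closes it off.
- frame1_grip (a point): One of 2 or 3 alike loose stacking frames, 350 g, 148 x 178 mm (x, y), 83 mm tall, on four 12 mm posts at x = +-60, y = +-75, rounded feet 59 mm below this point. A socket like the base's over each post: hole floor 6, top 24 mm above this point. Bars round the edge, tops 6 mm above. This point: centre of the wooden grip bar along y, 14 wide, 12 tall, 48 mm clear each side. Half turns alike.
- frame2_grip (a point): One of 2 or 3 alike loose stacking frames, 350 g, 148 x 178 mm (x, y), 83 mm tall, on four 12 mm posts at x = +-60, y = +-75, rounded feet 59 mm below this point. A socket like the base's over each post: hole floor 6, top 24 mm above this point. Bars round the edge, tops 6 mm above. This point: centre of the wooden grip bar along y, 14 wide, 12 tall, 48 mm clear each side. Half turns alike.
- frame3_grip (a point): One of 2 or 3 alike loose stacking frames, 350 g, 148 x 178 mm (x, y), 83 mm tall, on four 12 mm posts at x = +-60, y = +-75, rounded feet 59 mm below this point. A socket like the base's over each post: hole floor 6, top 24 mm above this point. Bars round the edge, tops 6 mm above. This point: centre of the wooden grip bar along y, 14 wide, 12 tall, 48 mm clear each side. Half turns alike.
- tray_grip (a point): Grip point of the clear scoop tray, 200 g: centre of its dark wooden carry bar near the balance point, 58 mm above the tray's underside, 10 mm behind its middle, 100 mm behind the mouth (+x), 80 mm before the back. Bar 10 mm wide (y), 16 mm tall, along x from 80 mm behind to 45 mm ahead of here; upright at its back end, two thin slanting struts 43 mm ahead. z is up when level.
- tray: The same tray, centre of its underside: 180 mm long (x), 80 mm wide (y), 4 mm floor, three raised edges 30 mm high and 4 mm thick; the +x end is the open mouth, without an edge. Candies slide under the bar and out of the mouth when it is tipped down 35 to 65 degrees.
- candy1_mid (a point): Centre of one of three to five identical paper-wrapped coconut candies (some may be absent), a firm block 28 x 18 x 15 mm (x, y, z), 15 g, lying in the tray at the start.
- candy2_mid (a point): Centre of one of three to five identical paper-wrapped coconut candies (some may be absent), a firm block 28 x 18 x 15 mm (x, y, z), 15 g, lying in the tray at the start.
- candy3_mid (a point): Centre of one of three to five identical paper-wrapped coconut candies (some may be absent), a firm block 28 x 18 x 15 mm (x, y, z), 15 g, lying in the tray at the start.
- candy4_mid (a point): Centre of one of three to five identical paper-wrapped coconut candies (some may be absent), a firm block 28 x 18 x 15 mm (x, y, z), 15 g, lying in the tray at the start.
- candy5_mid (a point): Centre of one of three to five identical paper-wrapped coconut candies (some may be absent), a firm block 28 x 18 x 15 mm (x, y, z), 15 g, lying in the tray at the start.
- chopsticks1: Bystander: banded pair of dark lacquered chopsticks, 230 mm long (y), 18 mm wide, 8 mm tall; origin under its middle.
- chopsticks2: Bystander: banded pair of dark lacquered chopsticks, 230 mm long (y), 18 mm wide, 8 mm tall; origin under its middle.
- spoon_rest: Bystander: white ceramic spoon rest, 75 x 55 x 13 mm; origin under its middle.
- cooker: Bystander: rice cooker with hinged lid, 245 mm across, 200 mm tall, fixed at the side; origin under its middle.

How it is judged:
By the outcome, as a careful person would: the job done as asked, in the order asked, and still so for the second after the job is handed in, with the robot touching nothing.
Of frame1, frame2, frame3 only 2 to 3 are there at a start; the rules pass over those that are not, and their reading is None.
Of candy1, candy2, candy3, candy4, candy5 only 3 to 5 are there at a start; the rules pass over those that are not, and their reading is None.
At some moment in a run one of frame1, frame2, frame3 may be knocked a few centimetres aside while the robot is not near it.
It also fails if it takes over 192 s, if anything falls off the work surface, if the arm or the gripper's body presses on something with over 40 N, if the wrist force passes 120 N, or if a joint passes its speed limit or range.

### The arm

A 6-joint arm with a two-finger parallel gripper is mounted at the origin on the work surface. World frame = base frame: x ahead of the robot, y to its left, z up, the work surface at z = 0. Lengths are in mm, angles in rad, forces in N, time in s.
With the tool pointing down it reaches from about 350 to 775 mm from the base axis. Payload 7.3 kg.
Tool frame: the origin (TCP) lies between the finger pads; the fingertips stand 22 mm ahead of it and the grasp point (between the pads) lies 3 mm ahead of it; z points along the fingers, x is the direction in which the jaws open and shut, and the axes are right-handed (so a half turn about z gives the same grasp; the last joint's range is limited). The gripper opens to 92 mm and grips with 3 to 60 N. Pads are 19 mm wide; open, the fingers measure 130 mm over their backs; the gripper's body (75 mm by 190 mm) begins 47 mm behind the grasp point.
Start: joints at [-1.292, 0.342, 1.524, -0, 1.275, -0.146], TCP at [216.397, -478.349, 225.641] pointing down, gripper open.
Joint ranges: [-2.53, 2.53], [-0.77, 2.02], [0.04, 2.7], [-1, 4.14], [0.28, 2.66], [-3.11, 3.11]. Speed limits (rad/s): [2.57, 2.57, 3.14, 3.14, 3.14, 3.14].

### API

Orientations are given as [roll, pitch, yaw] about the fixed x, y, z axes, in that order (R = Rz(yaw) Ry(pitch) Rx(roll)).
In Python, from plant import * gives the robot as it stands. The module is installed in compiled form; this text tells all that it offers.
- The arm moves only by the shell command python3 -m handwheel 'ROWS' [OPENING]. ROWS is a JSON object of lists of equal length, an entry for each row: "translation": the shift along the world's x, y, z in units of 15 cm (1.0 is 15 cm), a list of three; "twist": the turn about the world's z in units of 90 degrees (1.0 is 90 degrees). In form: {"translation": [[tx, ty, tz], ...], "twist": [twist, ...]}. A call has exactly 8 rows; each row shifts and turns the pose as measured when the row begins; what a row does not reach is not made up. A row lasts 1/8 s, in which the tool goes at most 62.5 mm and 10.7 degrees, less where a joint would pass 70% of its speed; a pose out of reach is approached as far as the arm can. A call with a number of a shift or a turn outside -1 to 1 is refused whole. A call with a gripper value outside its range is refused whole. OPENING is the closure in counts, from 0 (fully open) to 255 (shut), set as the call begins (- or left out, the last holds). The fingers move at their own pace and stop on an object; the grip force is fixed at half the most. Time passes only in rows, so rows that do not move let the fingers close, or fill a call up. It gives the time, the measured TCP pose, the force and the opening at its end, in the units of the state.
- get_obs(): the state, without advancing time (a new reading comes with each control period).
- capture(name): name is "scene" or "top"; returns a dict with "img" (480x640x3 uint8, red, green, blue), "vertical_fov" (degrees; the focal length in pixels is half the picture's height over the tangent of half this angle, whatever the lens; pixels are square), "cx", "cy" (the principal point, pixels), "distortion" ([k1, k2, p1, p2, k3] as OpenCV has them; the pictures are not rectified), "world_from_camera" (4x4, takes a point from camera to world coordinates). Camera axes: x right, y up, looking along -z (the intrinsics and any distortion apply to the point x, -y, -z); pixel columns grow to the right and rows downward; lengths in mm; the calibration is good to about 2 mm. A picture is of the moment at which its call begins. There is no depth.
- close_job(): hands the job in, once; it reports no verdict.
Trained networks look in the newest picture that a camera, given by its name, has taken for a name from the list of things; names that differ only in an ending like _2 or _b are one class to them, and where a whole thing is asked for, a point or a joint stands for the part that bears it (a point fixed in the world has none). Each returns a list of dicts, best first, with "score" (0 to 1); they miss things now and then, are a little off and sometimes report something else, mostly with a low value. They report only what shows in the picture. A call takes as long as a camera call.
- search_frame(camera, label): "position" ([x, y, z] in mm, in the coordinates of the camera as it stood for that picture, good to about 4 mm: the middle of the surface that is visible of it).
- spot_point(camera, label): "position" ([x, y, z] in mm, in the coordinates of the camera as it stood for that picture, good to about 4 mm: a listed point, or the origin of a listed thing).
The state is a dict: "time": time; "joint_positions": joint angles; "dq": joint speeds; "tau": joint torques, N m; "tool_pos": TCP position; "tcp_rot": TCP orientation; "contact_force": force on the tool from outside, world axes, zero at the start; "moment": the same for the moment, N m; "grip_width": finger opening in mm.
Only numpy, scipy, OpenCV 4.12 (cv2) and the standard library are available. Lean on these libraries where they do the work, as an engineer would, in place of code of your own. Each camera call takes 0.05 s, during which the arm holds its last target.

## Working session

There is one attempt and no reset: what is moved stays moved. The work goes in short steps, Python scripts to look and compute and a shell command to move; the robot and the scene stay as the last step left them, time stands still between calls to the robot, and variables do not carry over. Pictures are saved under pics/ and viewed, and the job is handed in when it is done.

```bash
mkdir -p pics; cat > h.py <<'E'
from plant import *
import numpy as np, cv2
def snap(cam,name):
    c=capture(cam); cv2.imwrite(f'pics/{name}.png',c['img'][:,:,::-1]); np.save(f'pics/{name}.npy',c,allow_pickle=True); return c
def KD(c):
    f=240/np.tan(np.radians(c['vertical_fov'])/2)
    return np.array([[f,0,c['cx']],[0,f,c['cy']],[0,0,1.]]),np.array(c['distortion'],float)
def ray(c,u,v):
    K,D=KD(c); p=cv2.undistortPoints(np.array([[[u,v]]],float),K,D)[0,0]
    T=np.array(c['world_from_camera']); return T[:3,3],T[:3,:3]@np.array([p[0],-p[1],-1.])
def atz(c,u,v,z):
    o,d=ray(c,u,v); return o+d*(z-o[2])/d[2]
def proj(c,P):
    K,D=KD(c); T=np.linalg.inv(np.array(c['world_from_camera'])); q=(T[:3,:3]@np.atleast_2d(P).T).T+T[:3,3]
    q=q*[1,-1,-1]; return cv2.projectPoints(q,np.zeros(3),np.zeros(3),K,D)[0][:,0]
def tri(c1,p1,c2,p2):
    o,d=ray(c1,*p1);o2,d2=ray(c2,*p2)
    s=np.linalg.lstsq(np.c_[d,-d2],o2-o,rcond=None)[0]
    a=o+d*s[0];b=o2+d2*s[1]; return (a+b)/2,np.linalg.norm(a-b)
def w(c,p): return (np.array(c['world_from_camera'])@np.r_[p,1])[:3]
def load(n): return np.load(f'pics/{n}.npy',allow_pickle=True).item()
E
python3 - <<'E'
from h import *
np.set_printoptions(precision=1,suppress=True)
print(get_obs())
for cam in ['scene','top']:
    c=snap(cam,cam+'0'); print(cam,c['vertical_fov'],c['cx'],c['cy'],c['distortion']);print(np.array(c['world_from_camera']))
    for l in ['base','bowl_in','frame1_grip','tray_grip','tray','candy1_mid','chopsticks1','spoon_rest','cooker']:
        for r in spot_point(cam,l): print(cam,l,round(r['score'],2),w(c,r['position']))
E
```

```text
{'time': 0.0, 'joint_positions': array([-1.3,  0.3,  1.5,  0. ,  1.3, -0.1]), 'dq': array([ 0., -0., -0., -0., -0., -0.]), 'tau': array([  0. , -43.1, -24.4,   0.1,   0.1,  -0. ]), 'tool_pos': array([ 216.3, -478. ,  224.9]), 'tcp_rot': array([-3.1,  0. , -1.1]), 'contact_force': array([-0.2, -0.3, -0.4]), 'moment': array([-0. , -0.1, -0.1]), 'grip_width': 91.69128673069649}
scene 49.066328714704774 317.2402678641413 237.10229662734406 [-0.1  0.   0.   0.   0. ]
[[  -0.8   -0.3    0.4 1173.5]
 [   0.5   -0.5    0.7  814.6]
 [  -0.     0.8    0.6  814. ]
 [   0.     0.     0.     1. ]]
scene base 0.9 [504.  -29.    2.6]
scene base 0.69 [479.3 233.4  11.5]
scene bowl_in 0.6 [506.5 -25.5  15.3]
scene frame1_grip 0.63 [ 454.6 -247.3   59.7]
scene tray_grip 0.55 [469.6 252.8  59.9]
scene tray 0.64 [456.1 249.    2. ]
scene tray 0.34 [ 775.5 -174.1    0.5]
scene chopsticks1 0.93 [775.4 157.3   4.1]
scene chopsticks1 0.87 [ 775.6 -177.2    1.6]
scene spoon_rest 0.95 [750.2 -17.8  -1.6]
scene cooker 0.62 [ 498.  -615.2   -0.1]
top 42.10575116116357 325.71139450138037 239.0687768604166 [-0.1  0.   0.   0.   0. ]
[[  -0.     1.    -0.1  438. ]
 [  -1.    -0.     0.  -127.9]
 [   0.     0.1    1.  1519.7]
 [   0.     0.     0.     1. ]]
top base 0.88 [497.5 -27.9  -2.7]
top bowl_in 0.88 [506.  -28.2  10.6]
top bowl_in 0.61 [429.4 243.6  12.9]
top frame1_grip 0.62 [ 455.1 -252.5   58.5]
top frame1_grip 0.46 [457.8 252.3  59.4]
top tray_grip 0.74 [462.6 251.9  55.7]
top tray 0.87 [454.8 243.8  -2.7]
top tray 0.51 [507.4 -29.4  10.1]
top chopsticks1 0.93 [768.7 156.   -1.7]
top chopsticks1 0.61 [ 775.2 -175.4    0.5]
top spoon_rest 0.98 [747.4 -21.1  -1.1]
top spoon_rest 0.63 [457.1 244.6  -1.8]
top cooker 0.34 [466.8 271.   11.7]
```

View pics/scene0.png

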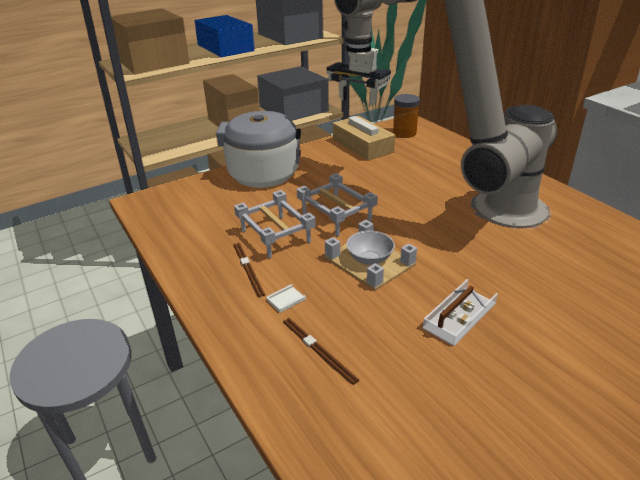

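View pics/top0.png

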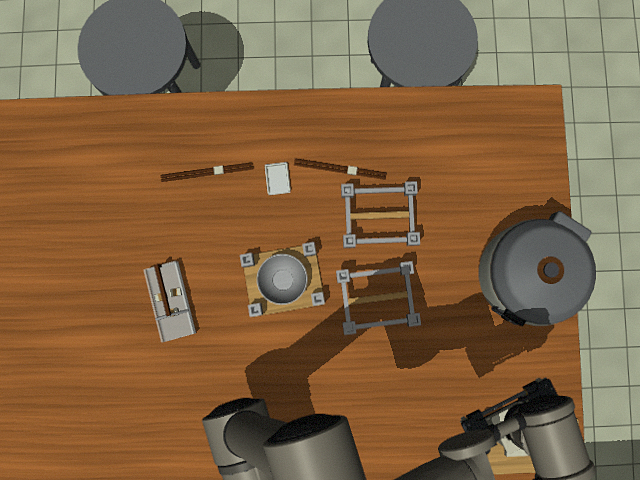

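```bash
python3 - <<'E'
from h import *
a=load('scene0')['img'];b=load('top0')['img']
A=cv2.resize(a[270:350,410:510],None,fx=5,fy=5,interpolation=2)[:400]
B=cv2.resize(b[250:350,135:205],None,fx=4,fy=4,interpolation=2)
C=np.zeros((400,790,3),np.uint8);C[:,:500]=A;C[:,505:785]=B
cv2.imwrite('pics/z0.png',C[:,:,::-1])
cv2.imwrite('pics/z1.png',cv2.resize(b[170:350,230:430],None,fx=3.3,fy=3.3,interpolation=2)[:,:,::-1])
E
```

```text
(no output)
```

View pics/z0.png

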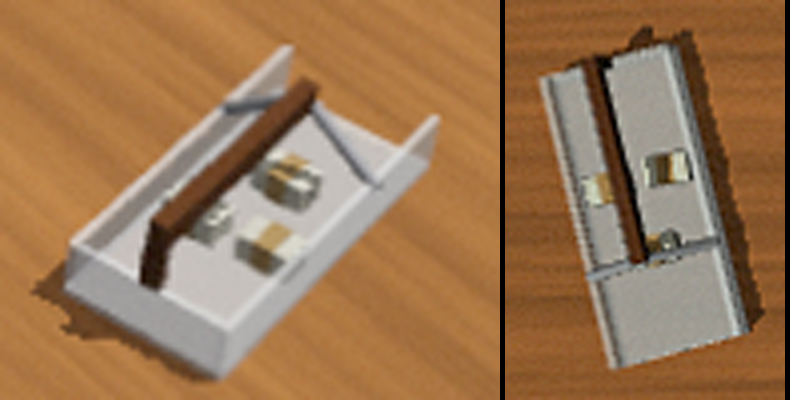

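View pics/z1.png

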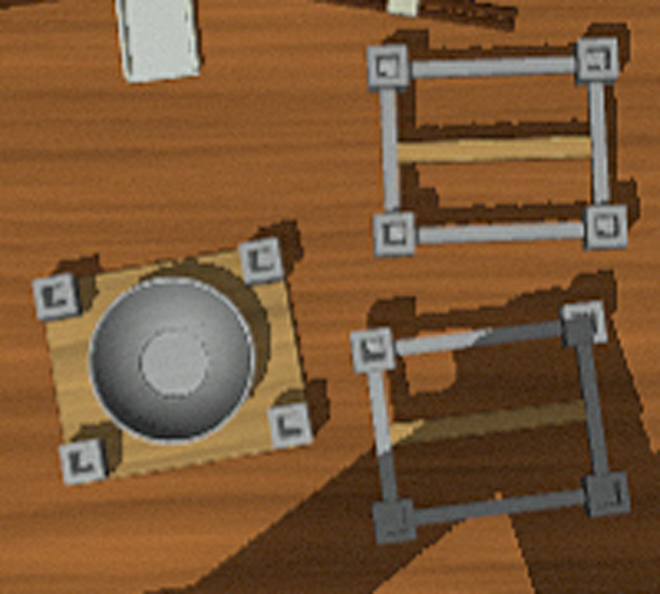

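```bash
cat > fit.py <<'E'
from h import *
from scipy.optimize import least_squares
def seg(a,b,n=25):
    t=np.linspace(0,1,n)[:,None]; return np.array(a)*(1-t)+np.array(b)*t
def poly(P,n=25): return [seg(P[i],P[(i+1)%len(P)],n) for i in range(len(P))]
def sq(x,y,z,s,n=10): h=s/2; return poly([(x-h,y-h,z),(x+h,y-h,z),(x+h,y+h,z),(x-h,y+h,z)],n)
def base_m():
    L=[]
    for sx in(-60,60):
        for sy in(-75,75): L+=sq(sx,sy,53,28)+sq(sx,sy,53,16)
    a=np.linspace(0,2*np.pi,150); L.append(np.c_[60*np.cos(a),60*np.sin(a),55+0*a]); return np.vstack(L)
def frame_m(): # origin: grip point
    L=[]
    for sx in(-60,60):
        for sy in(-75,75): L+=sq(sx,sy,24,28)+sq(sx,sy,24,16)
    L+=[seg((-7,-60,6),(-7,60,6)),seg((7,-60,6),(7,60,6))]
    return np.vstack(L)
def tray_m(): # origin: underside centre
    L=[seg((-90,-40,30),(90,-40,30),50),seg((-90,40,30),(90,40,30),50),seg((-90,-40,30),(-90,40,30),30),seg((90,-40,4),(90,40,4),30),
       seg((-80,-5,66),(35,-5,66),40),seg((-80,5,66),(35,5,66),40),seg((-90,-40,0),(90,-40,0),50),seg((-90,40,0),(90,40,0),50)]
    return np.vstack(L)
def xf(M,p): # p=x,y,z,yaw
    c,s=np.cos(p[3]),np.sin(p[3]); return np.c_[M[:,0]*c-M[:,1]*s+p[0],M[:,0]*s+M[:,1]*c+p[1],M[:,2]+p[2]]
def dt(c,up=3,lo=40,hi=100):
    g=cv2.cvtColor(c['img'],cv2.COLOR_RGB2GRAY); g=cv2.resize(g,None,fx=up,fy=up,interpolation=cv2.INTER_CUBIC)
    g=cv2.GaussianBlur(g,(0,0),1.5); e=cv2.Canny(g,lo,hi)
    return cv2.distanceTransform(255-e,cv2.DIST_L2,5)/up
def samp(D,uv,up=3):
    m=((uv+.5)*up-.5).astype(np.float32); return cv2.remap(D.astype(np.float32),m[:,0].reshape(-1,1),m[:,1].reshape(-1,1),1,borderMode=cv2.BORDER_REPLICATE)[:,0]
def fit(cs,M,p0,free=(0,1,3),cap=4,lohi=(40,100)):
    Ds=[dt(c,lo=lohi[0],hi=lohi[1]) for c in cs]; p0=np.array(p0,float); free=list(free); sc=np.array([1,1,1,.01])
    def f(q):
        p=p0.copy(); p[free]+=q*sc[free]; P=xf(M,p)
        r=np.concatenate([samp(D,proj(c,P)) for c,D in zip(cs,Ds)]); return np.minimum(r,cap)
    best=None
    rng=np.random.default_rng(0)
    for k in range(25):
        s=least_squares(f,rng.normal(0,3 if k else 0,len(free)),loss='soft_l1',f_scale=.7,diff_step=1e-2,x_scale=1,method='trf')
        for _ in range(1):
            s=least_squares(f,s.x,loss='soft_l1',f_scale=.7,diff_step=None,x_scale=1)
        if best is None or s.cost<best.cost: best=s
    p=p0.copy(); p[free]+=best.x*sc[free]; return p,np.mean(f(best.x))
def overlay(c,Ms,box,fx,name):
    x0,y0,x1,y1=box; I=cv2.resize(c['img'][y0:y1,x0:x1],None,fx=fx,fy=fx,interpolation=2)[:,:,::-1].copy()
    for P in Ms:
        for u,v in proj(c,P):
            a,b=int(round((u+.5-x0)*fx-.5)),int(round((v+.5-y0)*fx-.5))
            if 0<=a<I.shape[1] and 0<=b<I.shape[0]: I[b,a]=(0,0,255)
    cv2.imwrite(f'pics/{name}.png',I)
E
python3 - <<'E'
from fit import *
np.set_printoptions(precision=3,suppress=True)
s=load('scene0');t=load('top0')
R=[]
for nm,M,p0 in [('base',base_m(),[505,-28,0,.16]),('fA',frame_m(),[455,-250,59,.15]),('fB',frame_m(),[640,-250,59,0.03]),('tray',tray_m(),[456,246,0,3.3])]:
    for cs,l in (([t],'top'),([s],'scene'),([s,t],'both')):
        p,e=fit(cs,M,p0); print(nm,l,p,round(e,2))
    R.append(xf(M,p))
overlay(t,R,(130,170,430,350),2.6,'o_top'); overlay(s,R,(230,170,510,350),2.8,'o_sc')
E
```

```text
base top [501.414 -29.593   0.      0.15 ] 0.59
base scene [503.112 -26.839   0.      0.152] 0.41
base both [501.854 -28.966   0.      0.147] 0.58
fA top [ 451.423 -252.082   59.       0.1  ] 1.21
fA scene [ 449.726 -251.659   59.       0.126] 1.61
fA both [ 451.491 -251.989   59.       0.1  ] 1.41
fB top [ 645.89  -263.756   59.       0.011] 0.25
fB scene [ 647.22  -261.019   59.       0.007] 0.35
fB both [ 646.284 -263.447   59.       0.011] 0.36
tray top [455.52  245.373   0.      3.384] 0.26
tray scene [457.066 248.462   0.      3.383] 0.62
tray both [455.92  245.879   0.      3.378] 0.52
```

View pics/o_top.png

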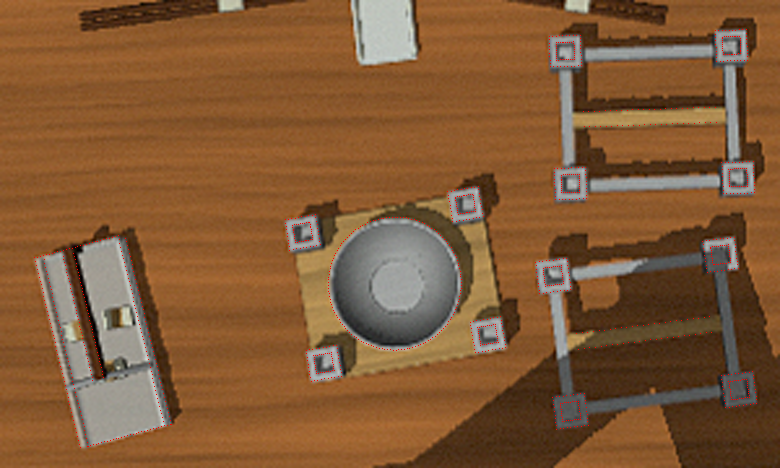

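View pics/o_sc.png

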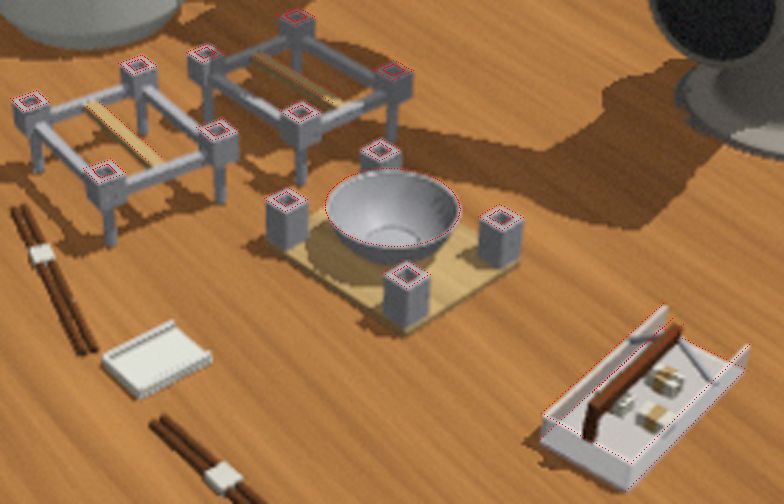

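```bash
python3 -m handwheel '{"translation":[[0.3,0.2,0.1],[0.3,0.25,0.1],[0.3,0.3,0.1],[0.1,0.38,0],[0.1,0.38,0],[0.1,0.38,0],[0,0.4,0],[0,0.4,0]],"twist":[-0.03,-0.03,-0.03,-0.03,0,0,0,0]}' 0
```

```text
time: 2.0
tool_pos: [397.5, -68.9, 270.6]
tcp_rot: [-3.138, -0.002, -1.349]
contact_force: [0.9, -0.5, 0.1]
grip_width: 91.9
```

```bash
python3 -m handwheel '{"translation":[[0.06,0.38,-0.1],[0.06,0.38,-0.1],[0.06,0.38,-0.1],[0.06,0.38,-0.1],[0.04,0.38,-0.1],[0,0.2,-0.1],[0,0,0],[0,0,0]],"twist":[0.01,0,0,0,0,0,0,0]}' 0
```

```text
time: 3.0
tool_pos: [439.5, 259.8, 179.7]
tcp_rot: [-3.131, -0.005, -1.327]
contact_force: [0.4, -0.3, -0.4]
grip_width: 92.2
```

```bash
python3 -m handwheel '{"translation":[[0,-0.06,0],[0,-0.05,-0.1],[0,0,-0.2],[0,0,-0.2],[0,0,-0.15],[0,0,-0.06],[0,0,0],[0,0,0]],"twist":[0,0,0,0,0,0,0,0]}' 0; python3 - <<'E'
from h import *
snap('scene','s1');snap('top','t1');o=get_obs();print(o['tool_pos'],o['tcp_rot'])
E
```

```text
time: 4.0
tool_pos: [444.3, 233.1, 77.2]
tcp_rot: [-3.119, -0.005, -1.34]
contact_force: [-0.1, 0.1, 0.0]
grip_width: 91.7
[444.21094529 233.31963596  77.18125763] [-3.11916117 -0.0052024  -1.33935208]
```

View pics/s1.png

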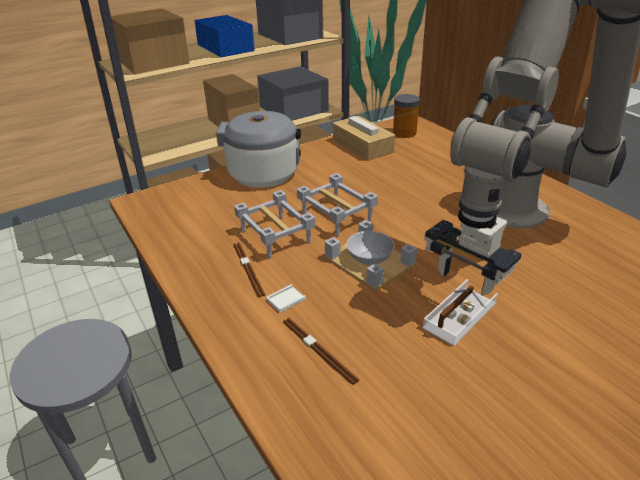

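```bash
python3 - <<'E'
from h import *
for n in('s1','t1'):
    print(proj(load(n),[[444.3,233.1,77.2],[444.3,233.1,55]]))
E
```

```text
[[463.63188989 283.02506148]
 [462.27065622 290.79461457]]
[[168.04849193 305.58017874]
 [170.39250669 305.57245612]]
```

View pics/t1.png

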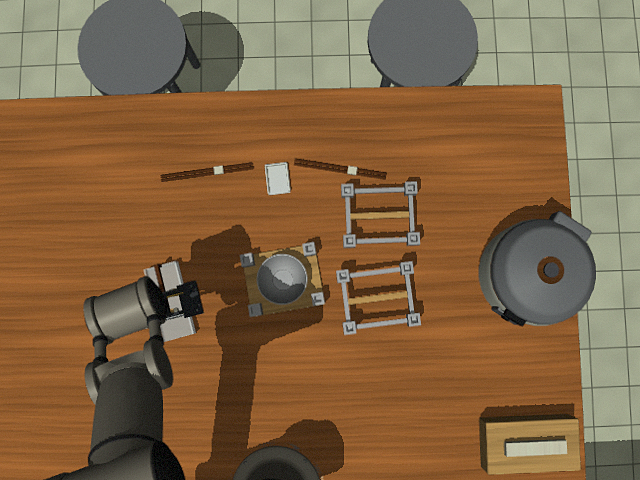

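```bash
python3 - <<'E'
from h import *
c=load('s1');J=np.array([np.cos(-1.339),np.sin(-1.339),0]);o=np.array([444.3,233.1,77.2])
I=cv2.resize(c['img'][210:340,400:540],None,fx=5,fy=5,interpolation=2)[:,:,::-1].copy()
for d in(-46,0,46):
    for z in (-22,0):
        for u,v in proj(c,o+J*d+[0,0,z]): cv2.circle(I,(int((u-400)*5),int((v-210)*5)),4,(0,0,255) if z else (0,255,0),-1)
cv2.imwrite('pics/z2.png',I)
E
```

```text
(no output)
```

View pics/z2.png

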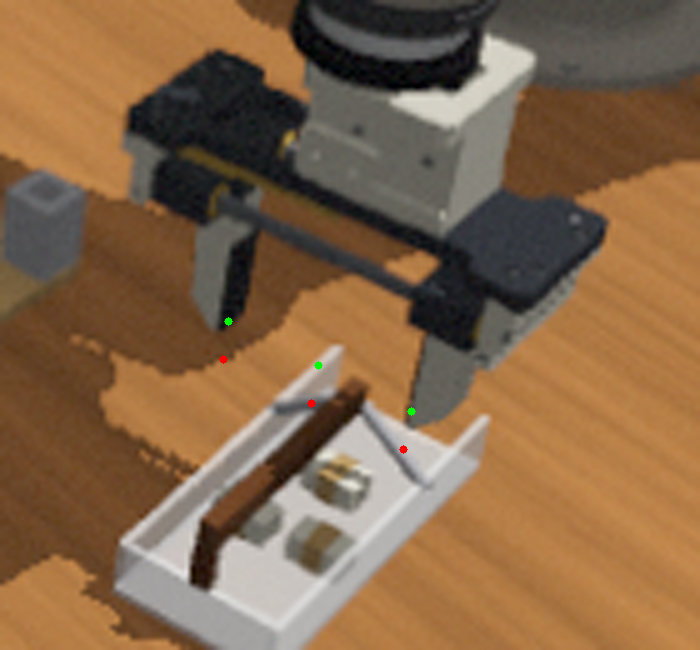

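```bash
python3 - <<'E'
from h import *
c=snap('scene','s2');o=get_obs();print(o['time'],o['tool_pos'],o['tcp_rot'],o['joint_positions'],o['dq'])
print(np.abs(c['img'].astype(int)-load('s1')['img']).max())
# start picture tip check
c=load('scene0');J=np.array([np.cos(-1.146),np.sin(-1.146),0]);o=np.array([216.3,-478,224.9])
I=cv2.resize(c['img'][30:150,310:410],None,fx=5,fy=5,interpolation=2)[:,:,::-1].copy()
for d in(-46,0,46):
    for z in (-22,0):
        for u,v in proj(c,o+J*d+[0,0,z]): cv2.circle(I,(int((u-310)*5),int((v-30)*5)),4,(0,0,255) if z else (0,255,0),-1)
cv2.imwrite('pics/z3.png',I)
E
```

```text
4.15 [444.07663681 233.41887258  77.05469238] [-3.11936585 -0.00520258 -1.3391693 ] [ 0.33587428  0.46639379  1.79970176 -0.0099297   0.85395617  1.68142903] [ 4.68066991e-03  2.84186141e-03  5.46168637e-03 -9.46781826e-05
 -4.93605308e-03  1.54773541e-03]
87
```

View pics/z3.png

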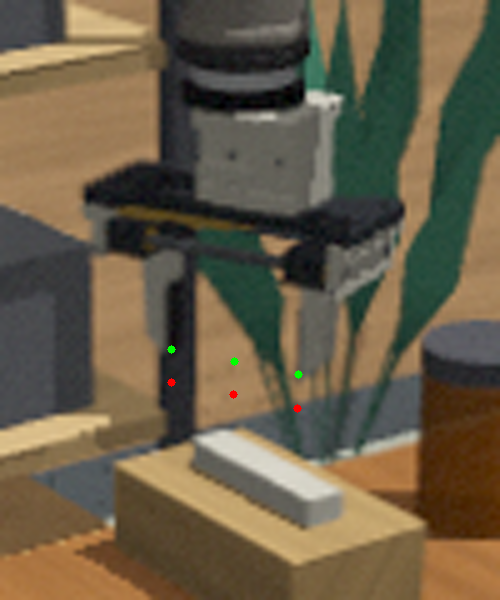

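```bash
python3 -m handwheel '{"translation":[[-0.029,0.063,0],[0,0,-0.05],[0,0,-0.05],[0,0,0],[0,0,0],[0,0,0],[0,0,0],[0,0,0]],"twist":[0.006,0,0,0,0,0,0,0]}' 0; python3 - <<'E'
from h import *
c=snap('scene','s3');
cv2.imwrite('pics/z4.png',cv2.resize(c['img'][210:340,400:540],None,fx=5,fy=5,interpolation=2)[:,:,::-1])
print(get_obs())
E
```

```text
time: 5.15
tool_pos: [439.5, 244.0, 61.4]
tcp_rot: [-3.119, -0.005, -1.328]
contact_force: [-0.0, -0.5, 0.5]
grip_width: 91.9
{'time': 5.2, 'joint_positions': array([ 0.35918652,  0.49192401,  1.81183332, -0.01065445,  0.81557424,
        1.69452056]), 'dq': array([ 5.85596945e-08, -1.49907381e-04,  4.93520142e-04, -1.98751506e-04,
       -2.35053546e-03,  1.10642445e-03]), 'tau': array([ 1.22082909e-02, -4.40055513e+01, -1.77366883e+01, -4.86690187e-03,
       -1.82775669e-01,  1.11018449e-03]), 'tool_pos': array([439.49323391, 243.98157469,  61.44678   ]), 'tcp_rot': array([-3.11855274, -0.00511427, -1.32817618]), 'contact_force': array([ 1.04769416,  0.06693951, -0.51710468]), 'moment': array([0.08145554, 0.02603404, 0.00154656]), 'grip_width': 92.03169722158471}
```

View pics/z4.png

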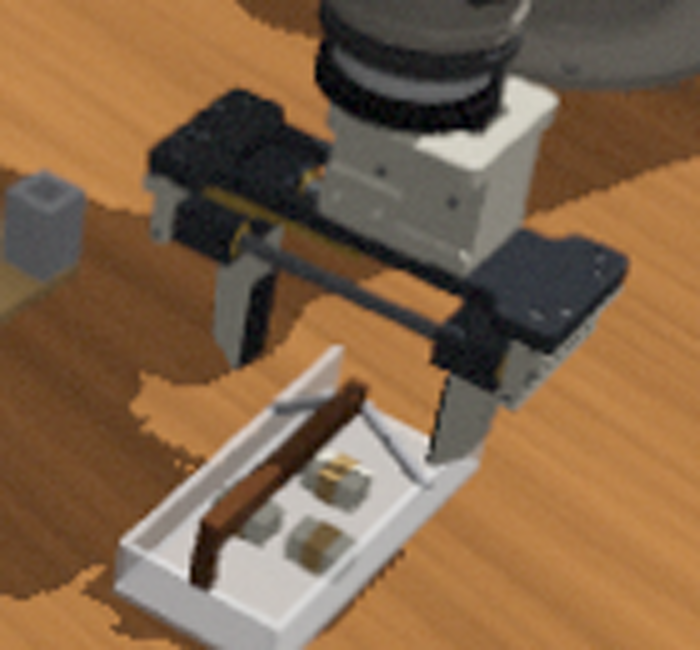

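```bash
python3 - <<'E'
from h import *
c=load('s3')
for z in (30,40,50,60,70): print(z,atz(c,487.5,301.5,z),atz(c,447,283,z))
E
```

```text
30 [400.4844737  272.36077316  30.        ] [429.36015338 173.74513664  30.        ]
40 [410.34411366 279.27642211  40.        ] [438.85149011 181.9186073   40.        ]
50 [420.20375362 286.19207107  50.        ] [448.34282685 190.09207797  50.        ]
60 [430.06339358 293.10772003  60.        ] [457.83416359 198.26554864  60.        ]
70 [439.92303354 300.02336899  70.        ] [467.32550033 206.43901931  70.        ]
```

```bash
python3 -m handwheel '{"translation":[[0,0,0],[0,0,0],[0,0,0],[0,0,0],[0,0,0],[0,0,0],[0,0,0],[0,0,0]],"twist":[0,0,0,0,0,0,0,0]}' 255; python3 - <<'E'
from h import *
c=snap('scene','s4');
cv2.imwrite('pics/z5.png',cv2.resize(c['img'][210:340,400:540],None,fx=5,fy=5,interpolation=2)[:,:,::-1])
E
```

```text
time: 6.2
tool_pos: [439.6, 244.0, 61.6]
tcp_rot: [-3.118, -0.005, -1.328]
contact_force: [-0.5, 0.4, -0.4]
grip_width: 16.2
```

View pics/z5.png

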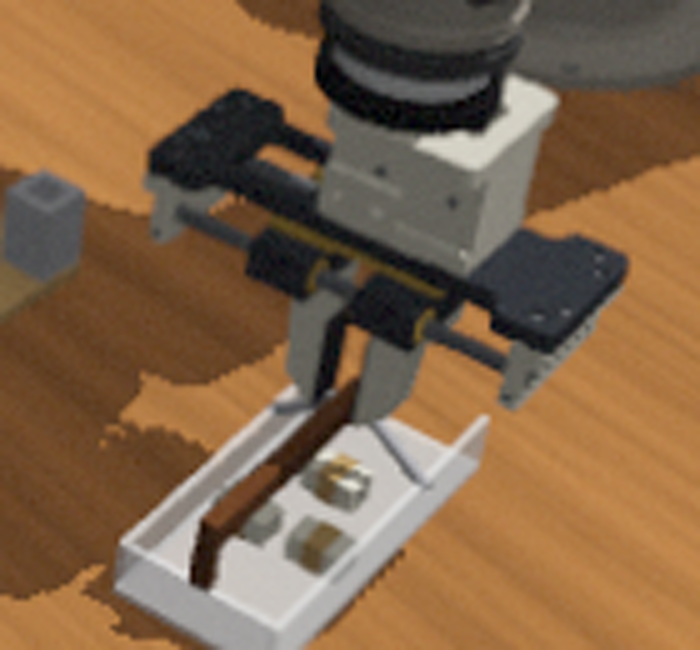

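```bash
python3 -m handwheel '{"translation":[[0,0,0],[0,0,0],[0,0,0.1],[0,0,0.1],[0,0,0.1],[0,0,0.1],[0,0,0],[0,0,0]],"twist":[0,0,0,0,0,0,0,0]}' 255; python3 - <<'E'
from h import *
c=snap('scene','s5');
cv2.imwrite('pics/z6.png',cv2.resize(c['img'][190:320,400:540],None,fx=5,fy=5,interpolation=2)[:,:,::-1])
E
```

```text
time: 7.25
tool_pos: [438.0, 243.9, 125.4]
tcp_rot: [-3.121, -0.005, -1.328]
contact_force: [0.2, -0.5, -2.4]
grip_width: 9.4
```

View pics/z6.png

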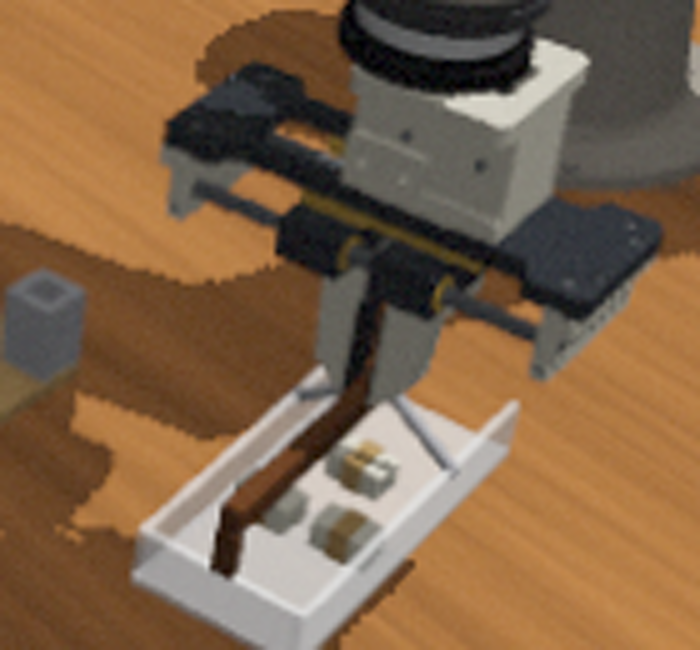

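```bash
python3 -m handwheel '{"translation":[[0,-0.05,0.06],[-0.03,-0.12,0.06],[-0.06,-0.2,0.06],[-0.06,-0.25,0.06],[-0.06,-0.3,0],[-0.06,-0.3,0],[-0.05,-0.25,0],[-0.04,-0.2,0]],"twist":[-0.01,-0.01,-0.01,-0.01,-0.01,-0.01,0,0]}'
python3 -m handwheel '{"translation":[[-0.02,-0.12,0],[0,-0.06,0],[0,0,0],[0,0,0],[0,0,0],[0,0,0],[0,0,0],[0,0,0]],"twist":[0,0,0,0,0,0,0,0]}'
```

```text
time: 8.3
tool_pos: [378.3, -18.3, 164.7]
tcp_rot: [-3.12, -0.008, -1.428]
contact_force: [-0.4, 0.4, -1.5]
grip_width: 9.2
time: 9.3
tool_pos: [372.8, -47.3, 165.7]
tcp_rot: [-3.12, -0.008, -1.433]
contact_force: [0.0, 0.5, -1.7]
grip_width: 9.5
```

```bash
python3 -m handwheel '{"translation":[[0.03,0,0],[0.04,0.01,-0.05],[0,0,-0.1],[0,0,-0.1],[0,0,-0.02],[0,0,0],[0,0,0],[0,0,0]],"twist":[0,0,0,0,0,0,0,0]}'
python3 - <<'E'
from h import *
c=snap('scene','s6');
cv2.imwrite('pics/z7.png',cv2.resize(c['img'][150:310,320:500],None,fx=4,fy=4,interpolation=2)[:,:,::-1])
snap('top','t6')
E
```

```text
time: 10.3
tool_pos: [386.2, -45.7, 123.6]
tcp_rot: [-3.118, -0.009, -1.433]
contact_force: [0.9, 0.4, -2.6]
grip_width: 9.1
```

View pics/z7.png

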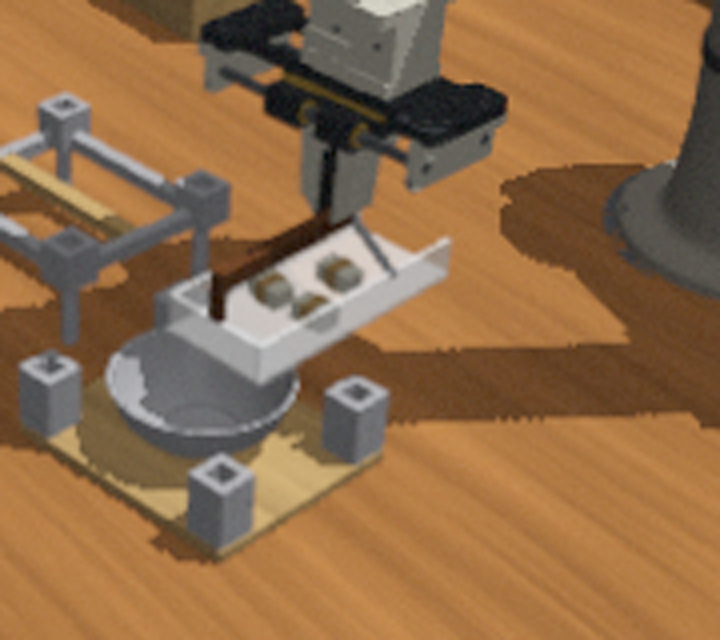

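View pics/t6.png

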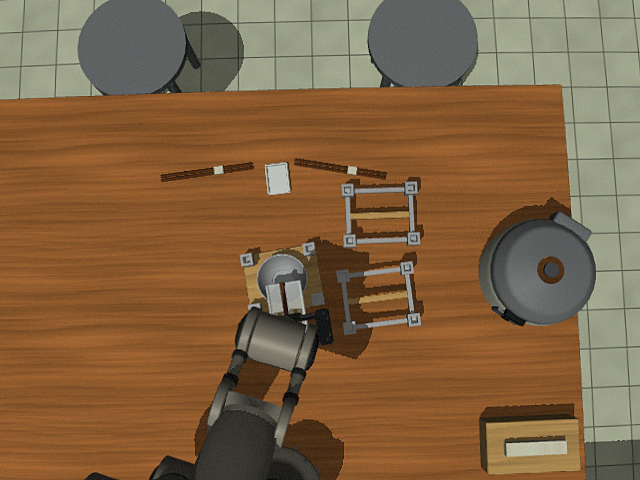

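```bash
python3 -m handwheel '{"translation":[[0,0,-0.04],[-0.01,0,-0.03],[-0.015,0,-0.03],[-0.015,0,-0.03],[-0.01,0,-0.02],[0,0,0],[0,0,0],[0,0,0]],"twist":[0,0,0,0,0,0,0,0]}'
python3 - <<'E'
from h import *
c=snap('scene','s7');
cv2.imwrite('pics/z8.png',cv2.resize(c['img'][150:310,320:500],None,fx=4,fy=4,interpolation=2)[:,:,::-1])
print(get_obs()['contact_force'],get_obs()['moment'])
E
```

```text
time: 11.4
tool_pos: [375.2, -47.0, 101.2]
tcp_rot: [-3.123, -0.011, -1.431]
contact_force: [-1.8, -1.6, 4.0]
grip_width: 9.2
[-2.3129133  -0.45195024  3.40199994] [-0.15489027  0.27603291 -0.00188258]
```

View pics/z8.png

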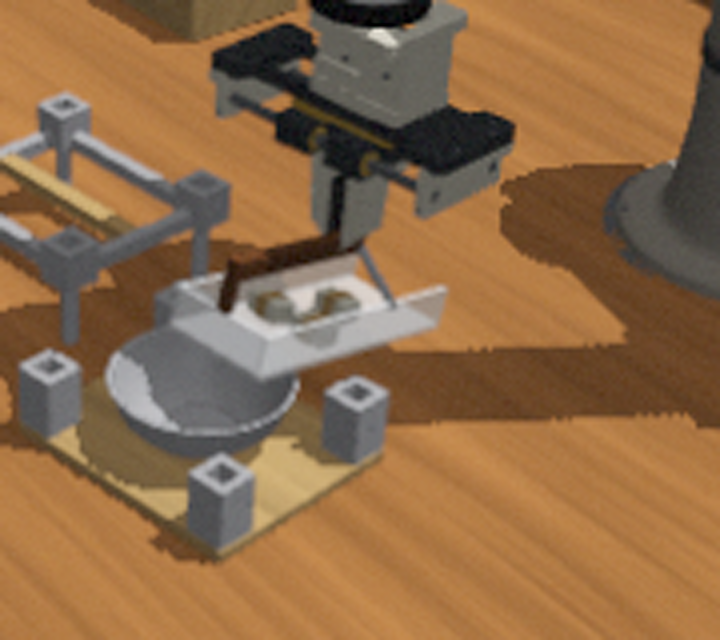

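```bash
python3 -m handwheel '{"translation":[[-0.01,0,-0.025],[-0.015,0,-0.025],[-0.015,0,-0.02],[0,0,0],[0,0,0],[0,0,0],[0,0,0],[0,0,0]],"twist":[0,0,0,0,0,0,0,0]}'
python3 - <<'E'
from h import *
c=snap('scene','s8');
cv2.imwrite('pics/z9.png',cv2.resize(c['img'][150:310,320:500],None,fx=4,fy=4,interpolation=2)[:,:,::-1])
print(get_obs()['contact_force'],get_obs()['moment'])
E
```

```text
time: 12.45
tool_pos: [368.7, -47.2, 90.6]
tcp_rot: [-3.124, -0.011, -1.431]
contact_force: [-2.7, -1.6, 3.3]
grip_width: 9.2
[-2.74759527 -1.39198049  2.50375883] [-0.24685574  0.20853025 -0.09200017]
```

View pics/z9.png

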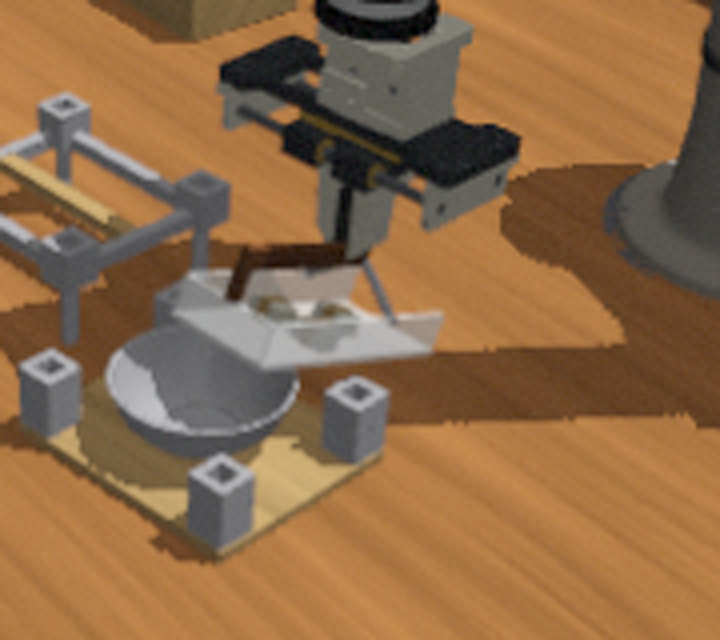

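```bash
python3 -m handwheel '{"translation":[[0,0,0.06],[0,0,0.1],[0.04,0,0.12],[0.1,0.02,0.1],[0.16,0.025,0.04],[0.2,0.03,0],[0.2,0.03,0],[0.16,0.02,0]],"twist":[0,0,0,0,0,0,0,0]}'
python3 -m handwheel '{"translation":[[0.06,0,0],[0.02,0,0],[0,0,0],[0,0,0],[0,0,0],[0,0,0],[0,0,0],[0,0,0]],"twist":[0,0,0,0,0,0,0,0]}'
python3 - <<'E'
from h import *
c=snap('scene','s9');snap('top','t9')
cv2.imwrite('pics/z10.png',cv2.resize(c['img'][130:290,300:480],None,fx=4,fy=4,interpolation=2)[:,:,::-1])
E
```

```text
time: 13.5
tool_pos: [498.4, -25.5, 157.0]
tcp_rot: [-3.128, -0.007, -1.431]
contact_force: [0.6, 0.5, -3.4]
grip_width: 9.1
time: 14.5
tool_pos: [508.5, -25.1, 156.8]
tcp_rot: [-3.132, -0.005, -1.431]
contact_force: [-1.0, -0.2, -3.7]
grip_width: 9.3
```

View pics/z10.png

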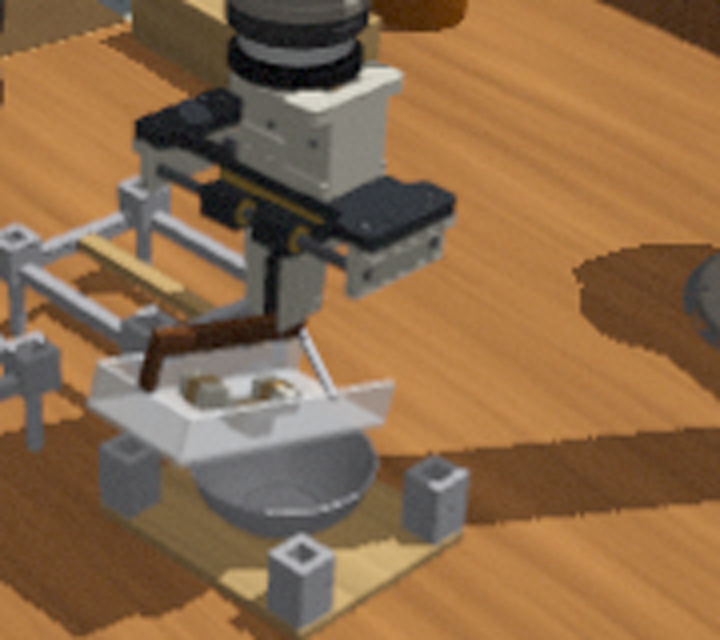

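```bash
cat > tilt.py <<'E'
from fit import *
def tray_tilt(tcp,yawtool,th,a=17.,h=58.):
    M=tray_m().copy(); M[:,0]-=a; M[:,2]-=h   # pivot origin
    c,s=np.cos(th),np.sin(th); X=M[:,0]*c+M[:,2]*s; Z=-M[:,0]*s+M[:,2]*c
    P=np.c_[X,M[:,1],Z]
    return xf(P,[tcp[0],tcp[1],tcp[2]-3.5,yawtool+1.329+3.384])
def fit_tilt(cs,tcp,yaw,th0s=np.radians(np.arange(-4,60,1)),sh=True):
    Ds=[dt(c) for c in cs]; best=(9,)
    for th in th0s:
        for a in (11,14,17,20):
          for dx in (0,2):
            P=tray_tilt(np.array(tcp)+[dx,dx,0],yaw,th,a)
            e=np.mean([np.mean(np.minimum(samp(D,proj(c,P)),4)) for c,D in zip(cs,Ds)])
            if e<best[0]: best=(e,np.degrees(th),a,dx)
    return best
E
python3 - <<'E'
from tilt import *
print(fit_tilt([load('s9')],[508.5,-25.1,156.8],-1.431))
b=fit_tilt([load('s9')],[508.5,-25.1,156.8],-1.431)
P=tray_tilt(np.array([508.5,-25.1,156.8])+[b[3],b[3],0],-1.431,np.radians(b[1]),b[2])
overlay(load('s9'),[P],(300,130,480,290),4,'z11')
m=P[np.argsort(P[:,2])[:5]];print(m)
E
```

```text
(np.float32(1.2328513), np.float64(19.0), 11, 0)
[[458.83409592 -72.51719689  72.74003841]
 [447.6383788    6.69552884  72.74003841]
 [451.07753152   7.18160959  73.93600306]
 [462.27324864 -72.03111615  73.93600306]
 [465.71240135 -71.5450354   75.13196771]]
```

View pics/z11.png

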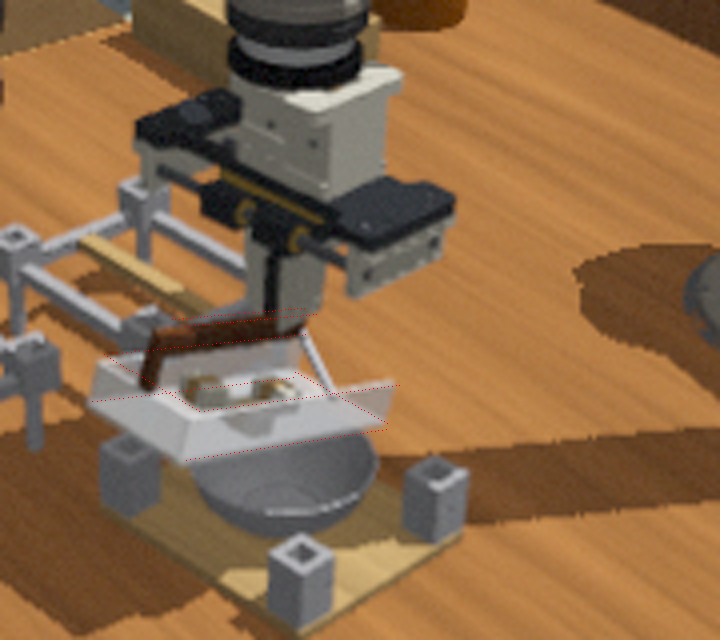

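```bash
python3 -m handwheel '{"translation":[[0.06,0.01,0],[0.06,0.005,0],[0,0,-0.06],[0,0,-0.05],[0,0,-0.04],[0,0,0],[0,0,0],[0,0,0]],"twist":[0,0,0,0,0,0,0,0]}'
python3 - <<'E'
from tilt import *
c=snap('scene','s10');o=get_obs();print(o['contact_force'],o['moment'],o['tool_pos'])
b=fit_tilt([c],o['tool_pos'],o['tcp_rot'][2]);print(b)
P=tray_tilt(o['tool_pos']+[b[3],b[3],0],o['tcp_rot'][2],np.radians(b[1]),b[2])
overlay(c,[P],(300,130,480,290),4,'z12')
i=np.argsort(P[:,2])[:2];q=P[i].mean(0);d=q-[503.1,-26.8,55];print(q,'f',d@[-.989,-.148,0],'lat',d@[-.149,.989,0])
E
```

```text
time: 15.6
tool_pos: [527.5, -22.6, 132.0]
tcp_rot: [-3.133, -0.005, -1.43]
contact_force: [-0.3, -0.1, -2.2]
grip_width: 9.0
[-0.0750275  -0.1868855  -2.73020571] [ 0.00313542  0.07606914 -0.00033765] [527.58551866 -22.63991956 132.02098826]
(np.float32(1.4638424), np.float64(20.0), 11, 0)
[473.7256511  -30.27646131  46.99922493] f 29.56574733768351 lat 0.938557754301413
```

View pics/z12.png

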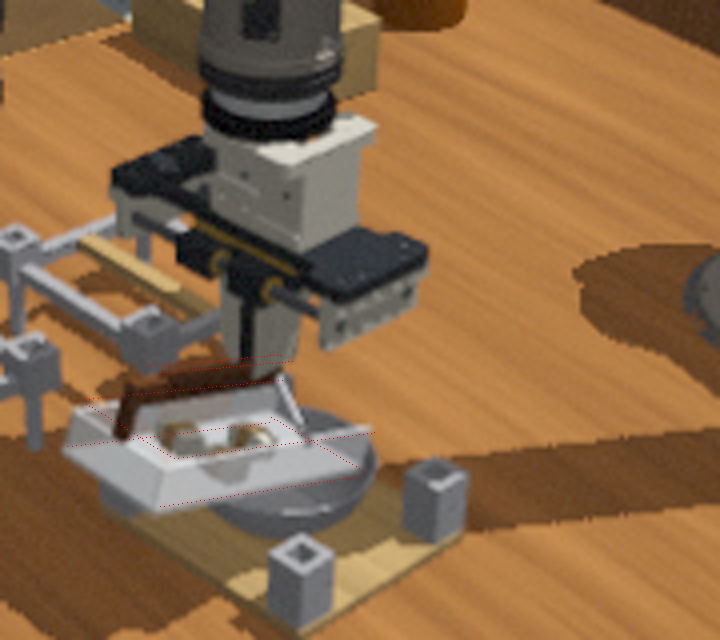

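```bash
cat > look.py <<'E'
import sys
from tilt import *
n=sys.argv[1]; c=snap('scene',n);o=get_obs();print(o['contact_force'].round(1),o['moment'].round(2),o['tool_pos'].round(1))
b=fit_tilt([c],o['tool_pos'],o['tcp_rot'][2]);print(b)
P=tray_tilt(o['tool_pos']+[b[3],b[3],0],o['tcp_rot'][2],np.radians(b[1]),b[2])
overlay(c,[P],(300,130,480,290),4,n+'o')
i=np.argsort(P[:,2])[:2];q=P[i].mean(0);d=q-[503.1,-26.8,55];print(q.round(1),'f',round(d@[-.989,-.148,0],1),'lat',round(d@[-.149,.989,0],1))
E
python3 -m handwheel '{"translation":[[-0.02,-0.003,0],[-0.02,-0.003,0],[-0.025,-0.004,0.01],[-0.025,-0.004,0.015],[-0.025,-0.004,0.015],[0,0,0],[0,0,0],[0,0,0]],"twist":[0,0,0,0,0,0,0,0]}'
python3 look.py s11
```

```text
time: 16.65
tool_pos: [509.2, -25.6, 139.2]
tcp_rot: [-3.131, -0.005, -1.431]
contact_force: [0.8, 0.3, -2.3]
grip_width: 9.2
[ 0.2 -0.1 -2.2] [0.   0.09 0.01] [509.2 -25.6 139.2]
(np.float32(1.1664712), np.float64(20.0), 11, 0)
[455.4 -33.3  54.2] f 48.1 lat 0.7
```

View pics/s11o.png

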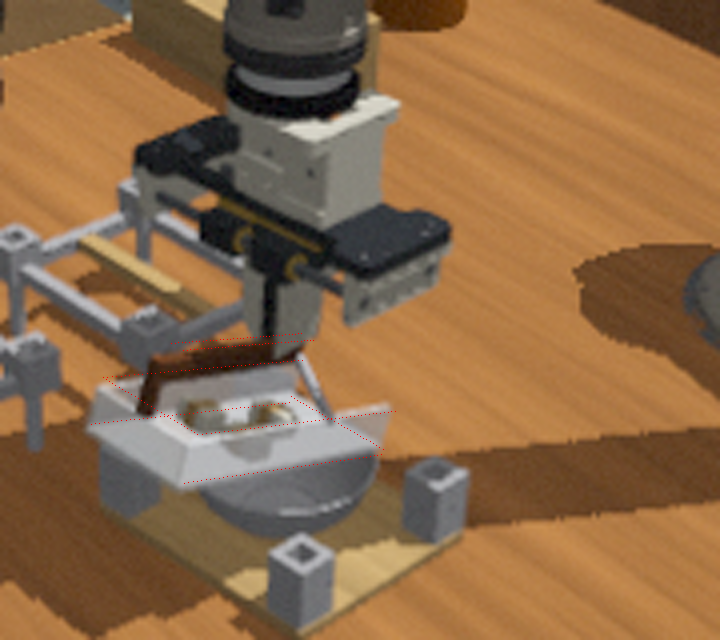

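```bash
python3 -m handwheel '{"translation":[[0.08,0.012,0],[0.06,0.008,0],[0,0,-0.07],[0,0,-0.06],[0,0,0],[0,0,0],[0,0,0],[0,0,0]],"twist":[0,0,0,0,0,0,0,0]}'
python3 look.py s12
python3 -m handwheel '{"translation":[[-0.02,-0.003,0],[-0.02,-0.003,0],[-0.015,-0.002,0],[0,0,0],[0,0,0],[0,0,0],[0,0,0],[0,0,0]],"twist":[0,0,0,0,0,0,0,0]}'
python3 look.py s13
```

```text
time: 17.7
tool_pos: [531.7, -22.3, 117.6]
tcp_rot: [-3.132, -0.005, -1.43]
contact_force: [0.3, -0.0, -2.8]
grip_width: 8.9
[-0.1  0.  -3. ] [0.05 0.13 0.  ] [531.7 -22.3 117.6]
(np.float32(1.6219125), np.float64(19.0), 11, 0)
[476.4 -30.2  33.6] f 26.9 lat 0.7
time: 18.75
tool_pos: [523.2, -23.8, 118.1]
tcp_rot: [-3.131, -0.006, -1.431]
contact_force: [0.4, 0.3, -2.6]
grip_width: 9.5
[ 0.5 -0.1 -2.5] [-0.05  0.1   0.02] [523.2 -23.8 118.1]
(np.float32(1.316472), np.float64(17.0), 17, 0)
[470.9 -31.2  37.8] f 32.5 lat 0.4
```

View pics/s13o.png

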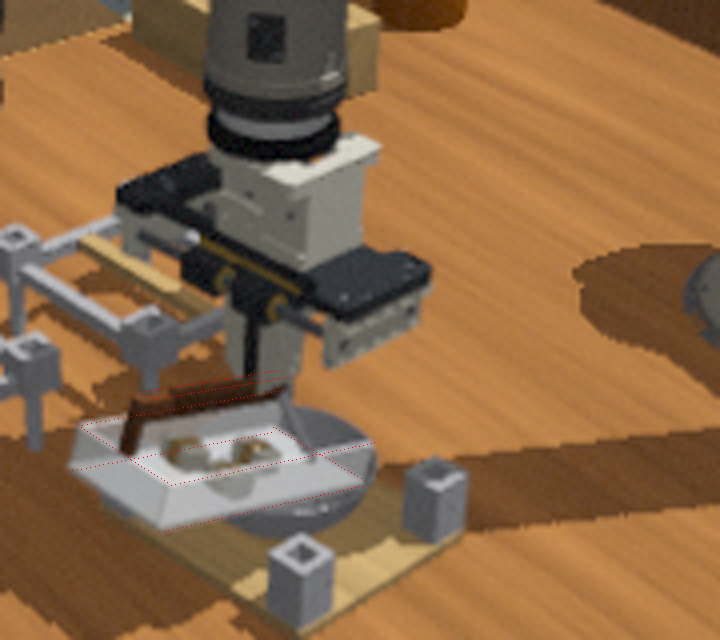

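```bash

python3 -m handwheel '{"translation":[[-0.02,-0.003,0],[-0.02,-0.003,0],[-0.015,-0.002,0],[0,0,0],[0,0,0],[0,0,0],[0,0,0],[0,0,0]],"twist":[0,0,0,0,0,0,0,0]}'
python3 look.py s14
```

```text
time: 19.8
tool_pos: [518.0, -25.2, 119.9]
tcp_rot: [-3.122, -0.007, -1.431]
contact_force: [2.9, 0.9, -0.8]
grip_width: 9.1
[ 3.3  0.3 -1. ] [ 0.11 -0.69 -0.05] [518.  -25.2 119.9]
(np.float32(1.2608083), np.float64(22.0), 11, 0)
[467.  -32.4  33. ] f 36.5 lat -0.2
```

View pics/s14o.png

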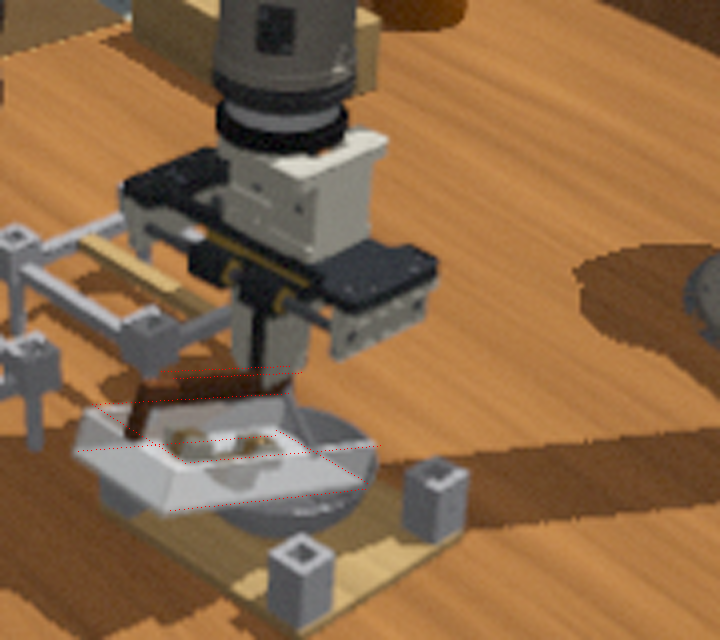

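```bash

python3 -m handwheel '{"translation":[[-0.02,-0.003,0.004],[-0.02,-0.003,0.004],[-0.02,-0.003,0.004],[-0.01,-0.002,0.002],[0,0,0],[0,0,0],[0,0,0],[0,0,0]],"twist":[0,0,0,0,0,0,0,0]}'
python3 look.py s15
```

```text
time: 20.85
tool_pos: [510.5, -26.5, 123.9]
tcp_rot: [-3.113, -0.008, -1.432]
contact_force: [4.3, 2.0, -0.4]
grip_width: 9.2
[ 4.6  0.3 -0.5] [ 0.3  -0.96  0.03] [510.5 -26.5 123.9]
(np.float32(0.9499465), np.float64(26.0), 17, 0)
[470.7 -32.1  36.3] f 32.8 lat -0.4
```

View pics/s15o.png

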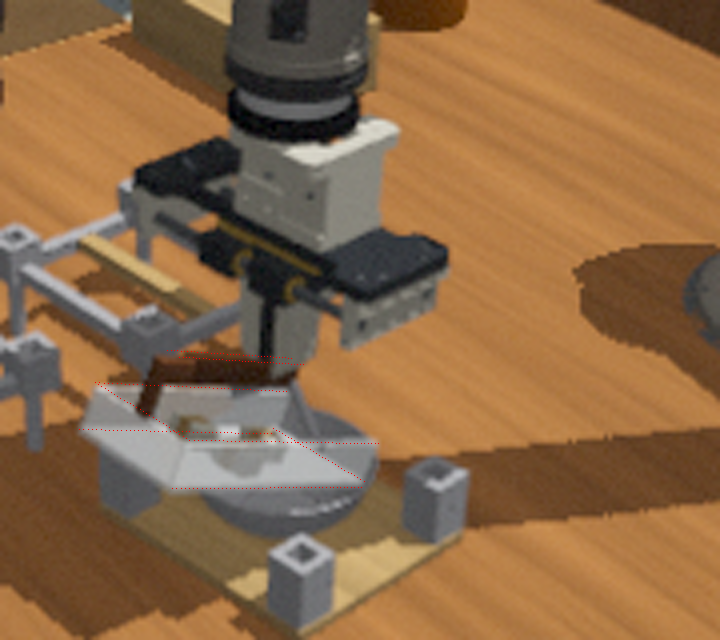

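```bash

python3 -m handwheel '{"translation":[[-0.025,-0.004,0.006],[-0.025,-0.004,0.006],[-0.025,-0.004,0.006],[-0.02,-0.003,0.004],[0,0,0],[0,0,0],[0,0,0],[0,0,0]],"twist":[0,0,0,0,0,0,0,0]}'
python3 look.py s16
```

```text
time: 21.9
tool_pos: [498.3, -28.6, 128.9]
tcp_rot: [-3.108, -0.009, -1.432]
contact_force: [4.5, 1.7, -0.3]
grip_width: 9.2
[ 4.6  1.  -0.6] [ 0.36 -0.94  0.04] [498.3 -28.6 128.9]
(np.float32(2.0364494), np.float64(32.0), 17, 0)
[467.4 -32.9  37.5] f 36.2 lat -0.7
```

View pics/s16o.png

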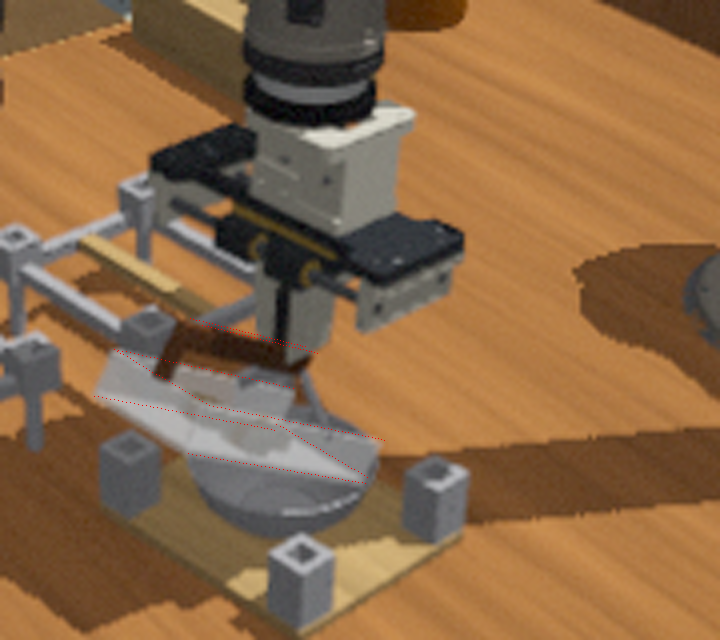

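```bash

python3 -m handwheel '{"translation":[[-0.025,-0.004,0.005],[-0.025,-0.004,0.005],[-0.03,-0.004,0.005],[-0.02,-0.003,0.004],[0.05,0.007,0.02],[0.05,0.007,0.02],[0,0,0],[0,0,0]],"twist":[0,0,0,0,0,0,0,0]}'
python3 look.py s17
```

```text
time: 22.95
tool_pos: [498.4, -28.3, 137.7]
tcp_rot: [-3.11, -0.008, -1.431]
contact_force: [1.1, 0.1, -1.8]
grip_width: 9.2
[ 0.8 -0.2 -2.1] [ 0.06 -0.06  0.04] [498.4 -28.4 137.8]
(np.float32(1.7666601), np.float64(34.0), 17, 2)
[472.6 -30.3  45.4] f 30.7 lat 1.1
```

View pics/s17o.png

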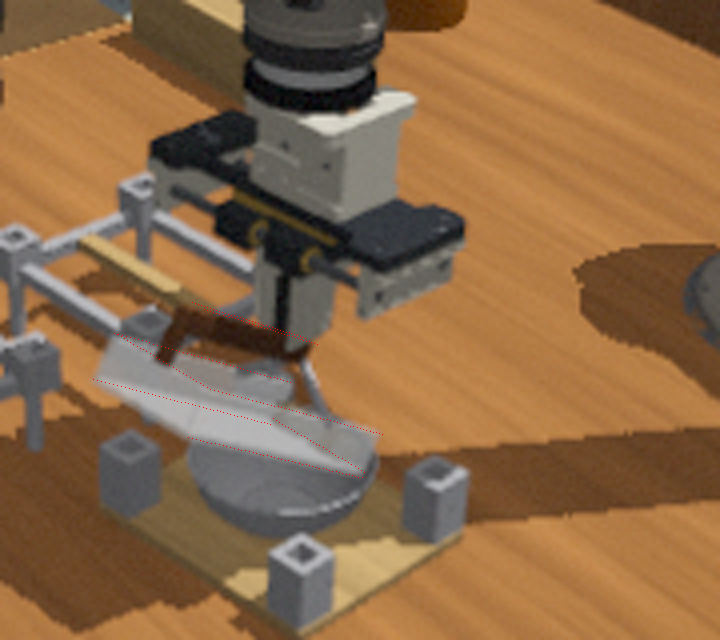

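```bash
python3 - <<'E'
from h import *
c=snap('top','t17')
a=cv2.resize(c['img'][200:340,200:360],None,fx=2.4,fy=2.4,interpolation=2)
s=load('s17')['img'][215:265,310:410]
b=cv2.resize(s,None,fx=3.9,fy=3.9,interpolation=2)
C=np.zeros((340,790,3),np.uint8);C[:336,:384]=a[:336,:384];C[:195,390:780]=b
cv2.imwrite('pics/z17.png',C[:,:,::-1])
E
```

```text
(no output)
```

View pics/z17.png

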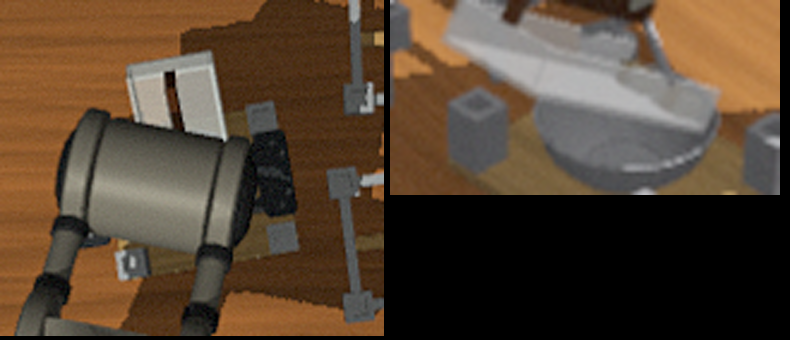

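```bash

python3 -m handwheel '{"translation":[[0,0,-0.04],[-0.04,-0.006,0],[-0.04,-0.006,0.003],[-0.04,-0.006,0.004],[-0.04,-0.006,0.005],[-0.04,-0.006,0.004],[0,0,0],[0,0,0]],"twist":[0,0,0,0,0,0,0,0]}'
python3 look.py s18
```

```text
time: 24.05
tool_pos: [471.0, -33.2, 137.4]
tcp_rot: [-3.096, -0.011, -1.432]
contact_force: [3.3, 1.9, 0.8]
grip_width: 8.9
[3.3 1.8 0.7] [ 0.29 -0.74  0.05] [471.  -33.2 137.4]
(np.float32(1.3847687), np.float64(49.0), 20, 2)
[470.9 -31.5  43. ] f 32.6 lat 0.1
```

View pics/s18o.png

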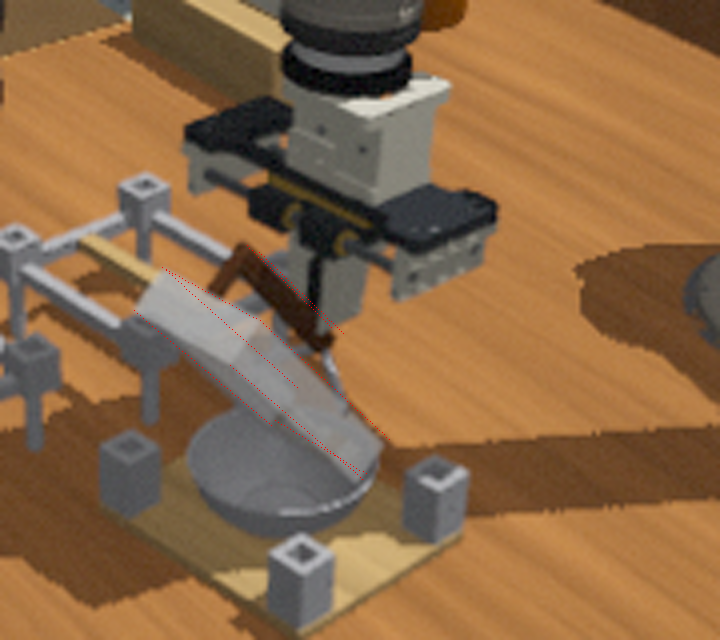

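```bash

python3 -m handwheel '{"translation":[[0.05,0.007,0.02],[0.05,0.007,0.02],[0.03,0.004,0.02],[0.03,0.004,0.02],[0,0,0],[0,0,0],[0,0,0],[0,0,0]],"twist":[0,0,0,0,0,0,0,0]}'
python3 look.py s19
```

```text
time: 25.1
tool_pos: [492.8, -29.6, 147.4]
tcp_rot: [-3.108, -0.009, -1.432]
contact_force: [-0.5, -0.3, -2.3]
grip_width: 9.0
[ 0.7 -0.2 -2.3] [0.03 0.2  0.04] [492.8 -29.6 147.4]
(np.float32(1.4338409), np.float64(39.0), 20, 2)
[477.1 -30.1  54.8] f 26.2 lat 0.7
```

View pics/s19o.png

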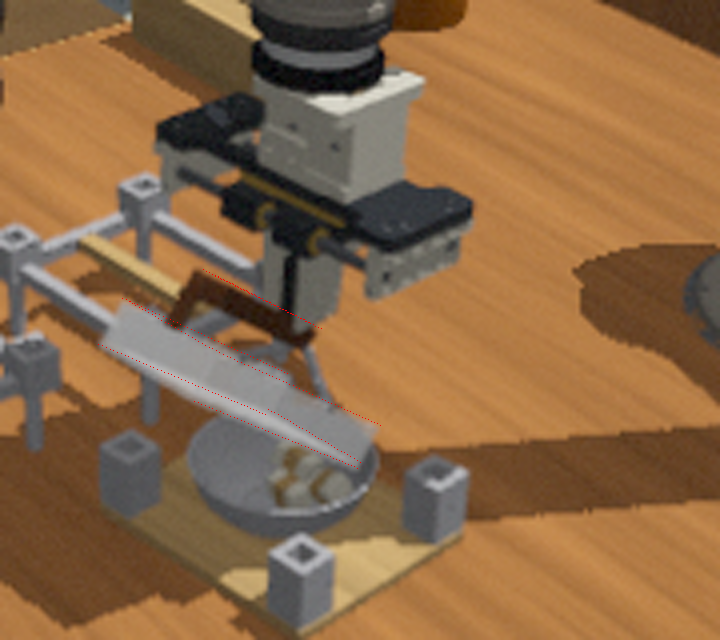

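```bash

python3 - <<'E'
from h import *
s=load('s19')['img'][225:270,335:410]
cv2.imwrite('pics/z19.png',cv2.resize(s,None,fx=8,fy=8,interpolation=2)[:,:,::-1])
E
python3 -m handwheel '{"translation":[[0,0,0.1],[0,0,0.12],[-0.02,0.1,0.1],[-0.06,0.2,0],[-0.08,0.3,0],[-0.08,0.35,0],[-0.08,0.35,0],[-0.08,0.3,0]],"twist":[0,0,0,0,0,0,0,0]}'
python3 -m handwheel '{"translation":[[-0.06,0.2,0],[-0.03,0.1,0],[0,0.05,0],[0,0,0],[0,0,0],[0,0,0],[0,0,0],[0,0,0]],"twist":[0,0,0,0,0,0,0,0]}'
python3 - <<'E'
from tilt import *
c=snap('scene','s20');t=snap('top','t20');o=get_obs()
cv2.imwrite('pics/z20.png',cv2.resize(c['img'][180:340,320:520],None,fx=3.8,fy=3.8,interpolation=2)[:,:,::-1])
b=fit_tilt([c],o['tool_pos'],o['tcp_rot'][2]);print(b)
cv2.imwrite('pics/z21.png',cv2.resize(t['img'][200:350,130:350],None,fx=3.6,fy=3.6,interpolation=2)[:,:,::-1])
E
```

```text
time: 26.15
tool_pos: [428.7, 218.5, 198.3]
tcp_rot: [-3.107, -0.006, -1.438]
contact_force: [1.4, 0.3, -1.5]
grip_width: 9.0
time: 27.15
tool_pos: [411.1, 276.1, 199.1]
tcp_rot: [-3.107, -0.006, -1.434]
contact_force: [0.1, 0.7, -1.5]
grip_width: 9.2
(np.float32(2.012759), np.float64(38.0), 20, 2)
```

View pics/z20.png

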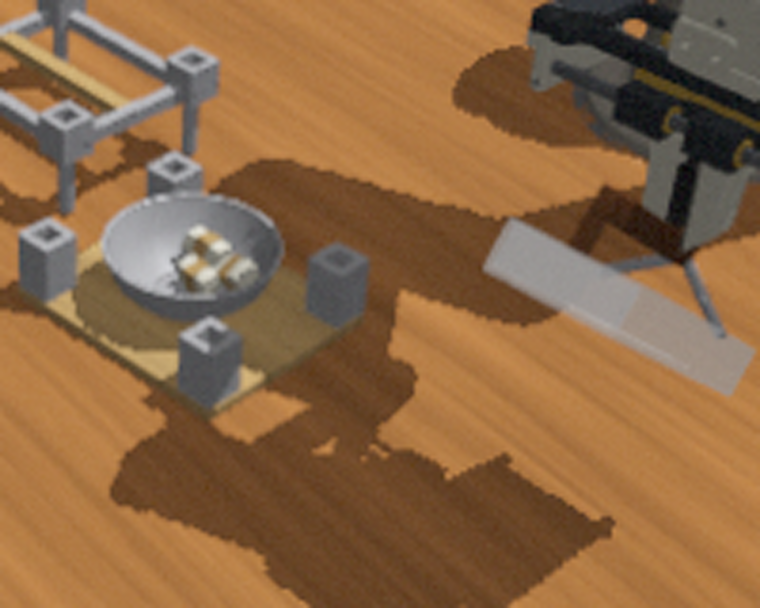

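View pics/z21.png

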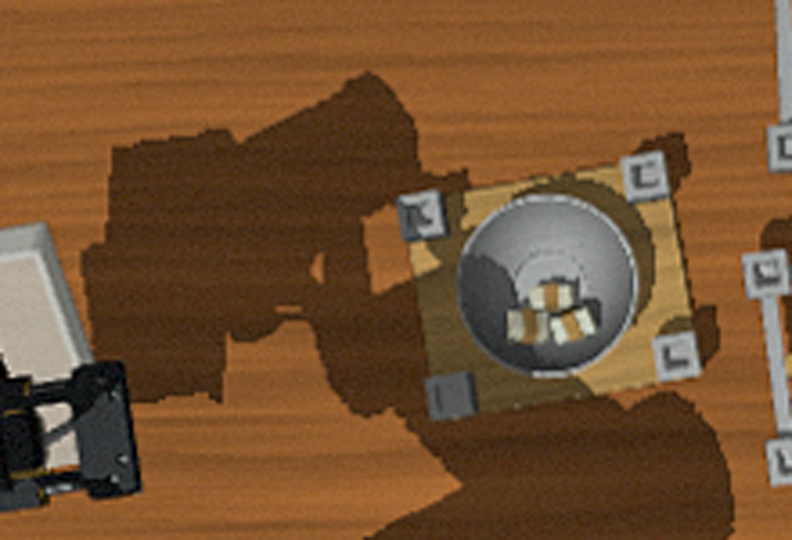

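View pics/z19.png

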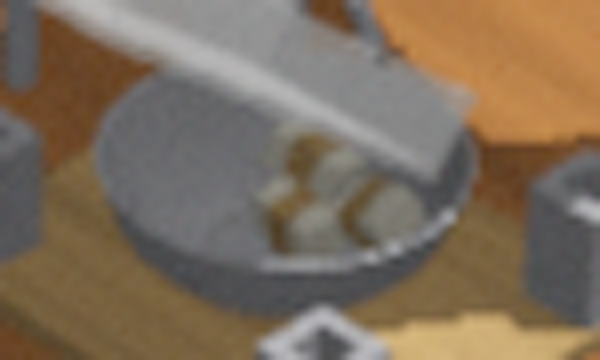

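```bash

python3 -m handwheel '{"translation":[[0,0,-0.15],[0,0,-0.2],[0,0,-0.15],[0,0,-0.1],[0,0,-0.05],[0,0,0],[0,0,0],[0,0,0]],"twist":[0,0,0,0,0,0,0,0]}'
python3 -m handwheel '{"translation":[[0,0,-0.015],[0.01,0,-0.02],[0.02,0.003,-0.015],[0.02,0.003,-0.01],[0.02,0.003,-0.01],[0.02,0.003,-0.01],[0,0,0],[0,0,0]],"twist":[0,0,0,0,0,0,0,0]}'
cat > look2.py <<'E'
import sys
from tilt import *
n=sys.argv[1]; c=snap('scene',n);o=get_obs();print(o['contact_force'].round(1),o['moment'].round(2),o['tool_pos'].round(1))
b=fit_tilt([c],o['tool_pos'],o['tcp_rot'][2]);print(b)
P=tray_tilt(o['tool_pos']+[b[3],b[3],0],o['tcp_rot'][2],np.radians(b[1]),b[2])
overlay(c,[P],(380,190,560,350),4,n+'o'); print(P[:,2].min())
E
python3 look2.py s21
```

```text
time: 28.25
tool_pos: [412.8, 276.7, 100.9]
tcp_rot: [-3.102, -0.004, -1.434]
contact_force: [-0.3, 0.2, -1.9]
grip_width: 9.1
time: 29.25
tool_pos: [429.8, 279.8, 90.5]
tcp_rot: [-3.095, -0.002, -1.434]
contact_force: [-0.3, 0.1, 0.5]
grip_width: 9.0
[-0.2  1.4  1.7] [0.11 0.04 0.01] [429.8 279.7  90.5]
(np.float32(1.1882771), np.float64(33.0), 17, 2)
-1.39101669903728
```

View pics/s21o.png

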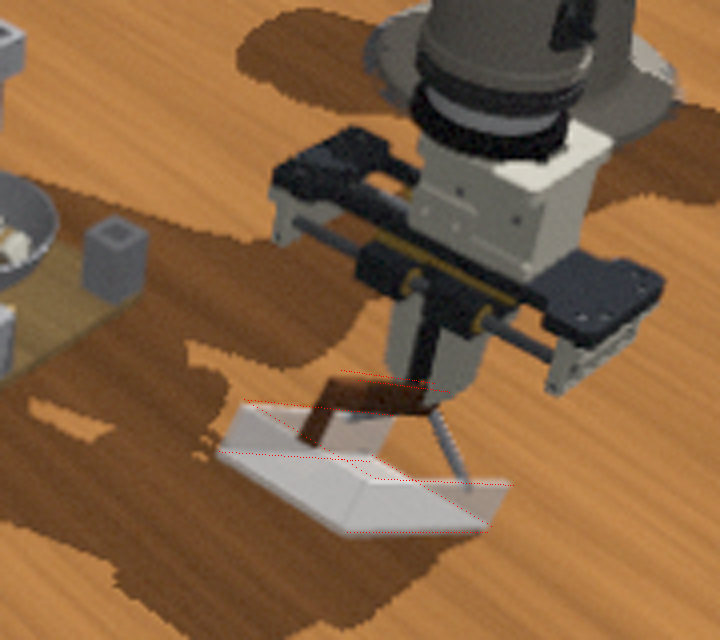

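```bash

python3 -m handwheel '{"translation":[[0.02,0.003,-0.02],[0.03,0.004,-0.02],[0.03,0.004,-0.025],[0.03,0.004,-0.03],[0.03,0.004,-0.03],[0.03,0.004,-0.03],[0,0,0],[0,0,0]],"twist":[0,0,0,0,0,0,0,0]}'
python3 look2.py s22
```

```text
time: 30.3
tool_pos: [463.4, 284.7, 71.0]
tcp_rot: [-3.078, 0.001, -1.434]
contact_force: [2.8, -0.9, 3.5]
grip_width: 9.1
[ 3.  -0.5  3.5] [-0.12 -0.26  0.  ] [463.4 284.7  71. ]
(np.float32(0.7131425), np.float64(8.0), 20, 0)
0.3373301397902537
```

View pics/s22o.png

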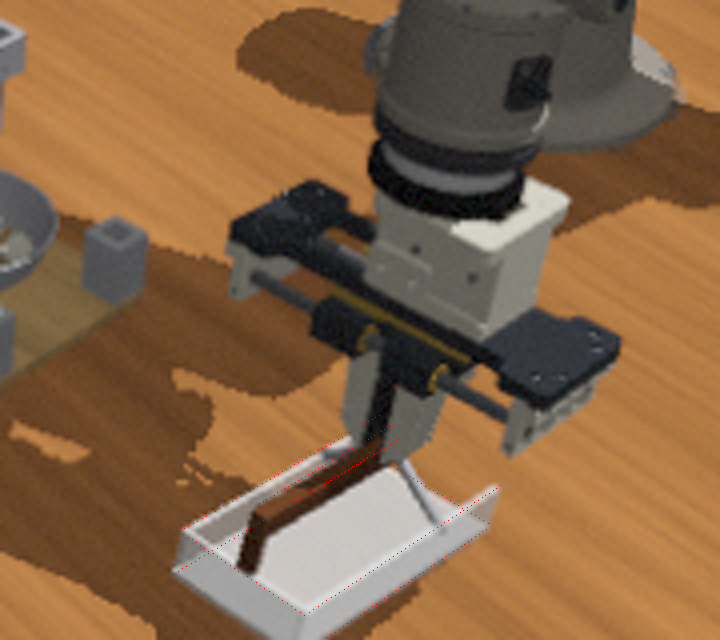

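```bash

python3 -m handwheel '{"translation":[[0.01,0.001,-0.02],[0.01,0.001,-0.02],[0.01,0.001,-0.02],[0,0,-0.01],[0,0,0],[0,0,0],[0,0,0],[0,0,0]],"twist":[0,0,0,0,0,0,0,0]}'
python3 look2.py s23
```

```text
time: 31.35
tool_pos: [471.6, 285.9, 62.9]
tcp_rot: [-3.068, 0.002, -1.433]
contact_force: [3.6, -0.8, 4.4]
grip_width: 9.3
[ 3.8 -0.3  3.9] [-0.13 -0.39 -0.01] [471.6 285.9  62.9]
(np.float32(0.8254016), np.float64(2.0), 20, 0)
-0.9964073658425363
```

View pics/s23o.png

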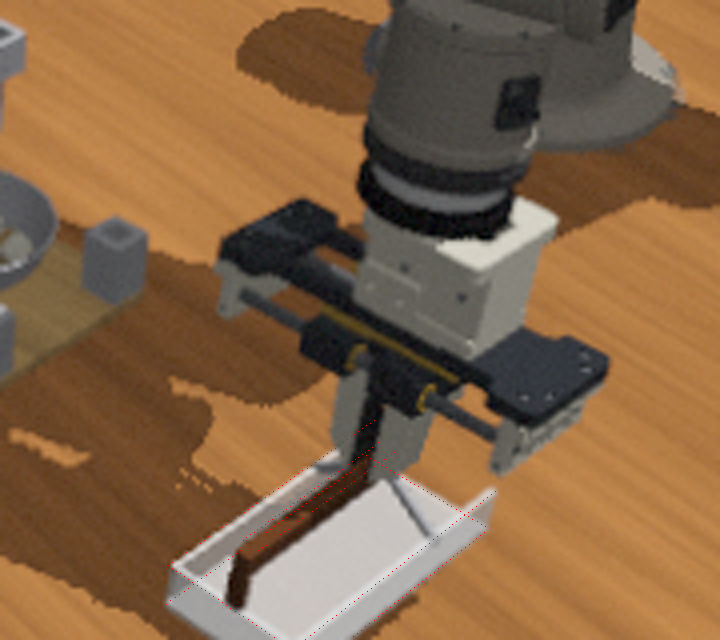

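```bash

python3 -m handwheel '{"translation":[[0,0,0],[0,0,0],[0,0,0],[0,0,0],[0,0,0],[0,0,0],[0,0,0],[0,0,0]],"twist":[0,0,0,0,0,0,0,0]}' 0
python3 - <<'E'
from fit import *
c=snap('scene','s24');t=snap('top','t24');o=get_obs();print(o['tcp_rot'],o['tool_pos'],o['joint_positions'])
print(fit([c],tray_m(),[487,289,0,3.28]))
E
```

```text
time: 32.4
tool_pos: [467.2, 285.1, 60.3]
tcp_rot: [-3.078, 0.0, -1.432]
contact_force: [-0.2, 0.3, 0.1]
grip_width: 84.2
[-3.07786211e+00  7.26595398e-05 -1.43247190e+00] [467.24443943 285.10333154  60.31493604] [ 0.4181446   0.54079952  1.72198813 -0.02401651  0.81767085  1.86650893]
(array([492.30997599, 289.78959719,   0.        ,   3.28777154]), np.float32(0.53804755))
```

```bash

python3 -m handwheel '{"translation":[[0,0,0.2],[0,0,0.3],[0.05,-0.1,0.2],[0.1,-0.25,0],[0.1,-0.3,0],[0.1,-0.3,0],[0.1,-0.3,0],[0.06,-0.2,0]],"twist":[0,0,0.11,0.11,0.11,0.11,0.11,0.11]}' 110
python3 -m handwheel '{"translation":[[0.03,-0.1,0],[0,0,0],[0,0,0],[0,0,0],[0,0,0],[0,0,0],[0,0,0],[0,0,0]],"twist":[0.11,0.11,0.11,0,0,0,0,0]}'
python3 -c "
from h import *
o=get_obs();print(o['joint_positions'])"
```

```text
time: 33.5
tool_pos: [542.9, 67.9, 169.3]
tcp_rot: [-3.076, -0.005, -0.376]
contact_force: [0.4, 1.2, 0.3]
grip_width: 52.4
time: 34.5
tool_pos: [548.0, 49.2, 169.2]
tcp_rot: [-3.076, -0.005, 0.146]
contact_force: [-0.8, -0.4, 0.1]
grip_width: 52.1
[-0.08762394  0.43877306  1.5406264   0.06993236  1.17340845 -0.26162325]
```

```bash

python3 - <<'E'
from fit import *
np.set_printoptions(precision=3,suppress=True)
s=snap('scene','s25');t=snap('top','t25')
for nm,M,p0 in [('base',base_m(),[502,-28,0,.15]),('fA',frame_m(),[451,-252,59,.1]),('fB',frame_m(),[646,-263,59,0.01]),('tray',tray_m(),[492,290,0,3.28])]:
    for cs,l in (([t],'top'),([s],'scene')):
        p,e=fit(cs,M,p0); print(nm,l,p,round(float(e),2))
o=get_obs();print(o['tool_pos'],o['tcp_rot'])
E
```

```text
base top [499.553 -37.004   0.      0.137] 2.79
base scene [501.449 -29.926   0.      0.123] 1.98
fA top [ 441.551 -239.499   59.       0.093] 1.16
fA scene [ 442.217 -231.37    59.       0.068] 1.0
fB top [ 645.792 -263.597   59.       0.012] 0.24
fB scene [ 647.5   -259.966   59.       0.014] 0.44
tray top [489.765 287.112   0.      3.282] 0.23
tray scene [491.434 289.652   0.      3.288] 0.93
[548.054  49.173 169.131] [-3.076 -0.005  0.147]
```

View pics/t25.png

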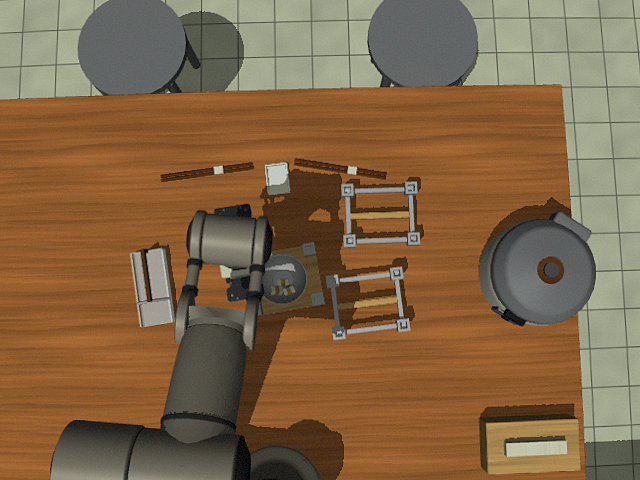

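```bash

python3 - <<'E'
from fit import *
np.set_printoptions(precision=3,suppress=True)
s=load('s25');t=load('t25')
R=[]
for nm,M,p0 in [('fA',frame_m(),[442,-228,59,.1]),('fA',frame_m(),[438,-225,59,.15])]:
    for cs,l in (([t],'top'),([s],'scene'),([s,t],'b')):
        p,e=fit(cs,M,p0,cap=6); print(nm,l,p,round(float(e),2))
        if l=='top':R.append(xf(M,p))
overlay(t,R,(310,240,430,350),6,'o25')
E
```

```text
fA top [ 440.712 -234.148   59.       0.094] 1.17
fA scene [ 442.001 -230.83    59.       0.069] 1.02
fA b [ 440.698 -232.834   59.       0.1  ] 1.11
fA top [ 439.896 -227.965   59.       0.099] 1.12
fA scene [ 429.356 -218.03    59.       0.321] 0.81
fA b [ 440.026 -228.078   59.       0.097] 1.11
```

View pics/o25.png

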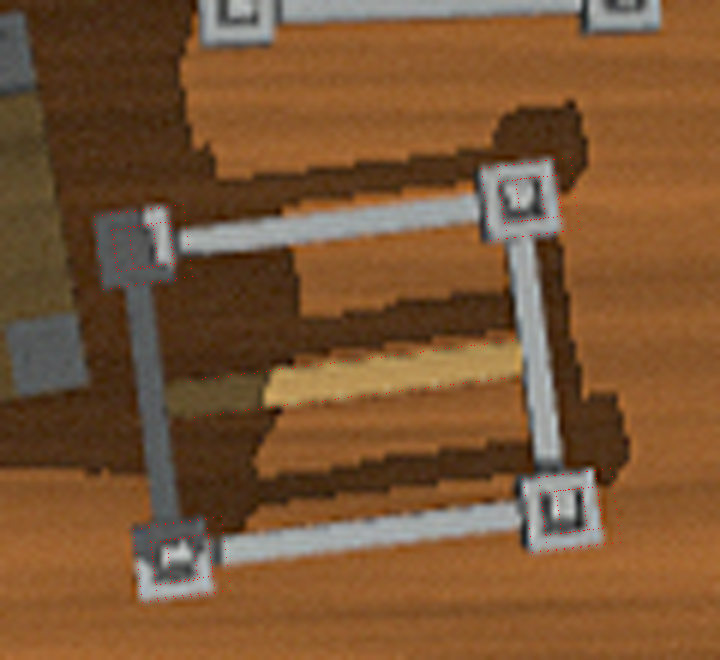

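```bash

python3 - <<'E'
from fit import *
t=load('t25')
P=[atz(t,310+(a+.5)/6-.5,240+(b+.5)/6-.5,83) for a,b in((135,247),(520,200),(173,562),(563,510))]
P=np.array(P);print(P.round(1)); print(P.mean(0))
d=(P[0]-P[1]+P[2]-P[3]);print(np.arctan2(-d[0],d[1]))
M=frame_m()
for y in(-234,-231,-228):
    print(y,fit([t],M,[440,y,59,.1],cap=3)[0:2])
overlay(t,[xf(M,[440,-228,59,.099])],(310,240,430,350),6,'o26')
E
```

```text
[[ 492.5 -147.5   83. ]
 [ 506.8 -296.    83. ]
 [ 372.3 -158.9   83. ]
 [ 388.  -308.3   83. ]]
[ 439.8880997  -227.69581765   83.        ]
0.10033295906879805
-234 (array([ 4.39995784e+02, -2.27681910e+02,  5.90000000e+01,  9.96224511e-02]), np.float32(0.79027635))
-231 (array([ 4.39938236e+02, -2.27724900e+02,  5.90000000e+01,  9.74236916e-02]), np.float32(0.79348856))
-228 (array([ 4.40009805e+02, -2.27747580e+02,  5.90000000e+01,  9.99272738e-02]), np.float32(0.7930312))
```

View pics/o26.png

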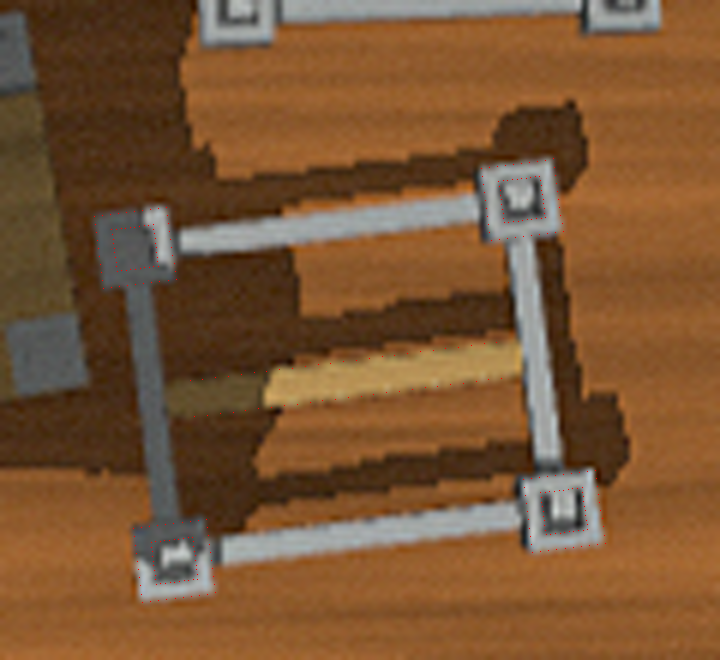

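```bash

python3 -m handwheel '{"translation":[[-0.05,-0.2,0],[-0.09,-0.3,0],[-0.11,-0.35,0],[-0.11,-0.35,0],[-0.11,-0.3,0],[-0.11,-0.2,0],[-0.06,-0.1,0],[0,0,0]],"twist":[-0.01,-0.01,-0.01,0,0,0,0,0]}' 145
python3 -m handwheel '{"translation":[[0,0,0],[0,0,-0.1],[0,0,-0.1],[0,0,0],[0,0,0],[0,0,0],[0,0,0],[0,0,0]],"twist":[0,0,0,0,0,0,0,0]}'
```

```text
time: 35.6
tool_pos: [448.9, -228.6, 169.5]
tcp_rot: [-3.078, -0.008, 0.098]
contact_force: [-0.1, 0.2, -0.4]
grip_width: 39.5
time: 36.6
tool_pos: [450.6, -225.0, 137.7]
tcp_rot: [-3.077, -0.008, 0.103]
contact_force: [0.5, -0.5, -1.0]
grip_width: 39.5
```

```bash

python3 -m handwheel '{"translation":[[-0.066,-0.008,0],[0,0,0],[0,0,-0.1],[0,0,-0.13],[0,0,-0.08],[0,0,0],[0,0,0],[0,0,0]],"twist":[0,0,0,0,0,0,0,0]}'
python3 - <<'E'
from h import *
c=snap('scene','s26');snap('top','t26')
cv2.imwrite('pics/z26.png',cv2.resize(c['img'][120:250,270:410],None,fx=5,fy=5,interpolation=2)[:,:,::-1])
E
```

```text
time: 37.6
tool_pos: [439.8, -226.4, 88.5]
tcp_rot: [-3.078, -0.008, 0.102]
contact_force: [-0.2, -0.4, -0.6]
grip_width: 39.9
```

View pics/z26.png

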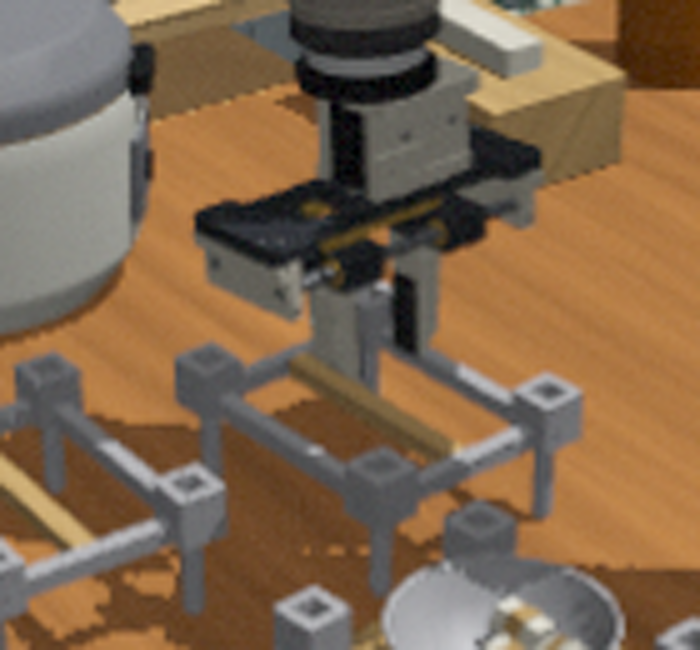

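```bash

python3 -m handwheel '{"translation":[[0,0,-0.07],[0,0,-0.06],[0,0,-0.04],[0,0,0],[0,0,0],[0,0,0],[0,0,0],[0,0,0]],"twist":[0,0,0,0,0,0,0,0]}'
python3 -m handwheel '{"translation":[[0,0,0],[0,0,0],[0,0,0],[0,0,0],[0,0,0],[0,0,0],[0,0,0],[0,0,0]],"twist":[0,0,0,0,0,0,0,0]}' 255
python3 - <<'E'
from fit import *
s=snap('scene','s27');t=snap('top','t27');o=get_obs();print(o['tool_pos'],o['tcp_rot'],o['contact_force'],o['grip_width'])
cv2.imwrite('pics/z27.png',cv2.resize(s['img'][120:250,270:410],None,fx=5,fy=5,interpolation=2)[:,:,::-1])
for cs in([s],[t]): print(fit(cs,frame_m(),[441,-227,59,.1],cap=3))
E
```

```text
time: 38.7
tool_pos: [440.0, -226.6, 61.7]
tcp_rot: [-3.079, -0.009, 0.102]
contact_force: [-0.3, -0.3, -0.4]
grip_width: 39.7
time: 39.7
tool_pos: [440.2, -226.7, 61.9]
tcp_rot: [-3.079, -0.01, 0.102]
contact_force: [-0.2, -0.5, 0.8]
grip_width: 12.4
[ 440.15416954 -226.73119776   61.87155678] [-3.07890479 -0.00977019  0.10175553] [-0.36647758 -0.23735706 -0.94546649] 12.42876324922838
(array([ 4.41706060e+02, -2.29793634e+02,  5.90000000e+01,  3.12606618e-03]), np.float32(1.6026623))
(array([ 4.33366996e+02, -2.07179106e+02,  5.90000000e+01,  1.13093508e-01]), np.float32(1.966415))
```

View pics/z27.png

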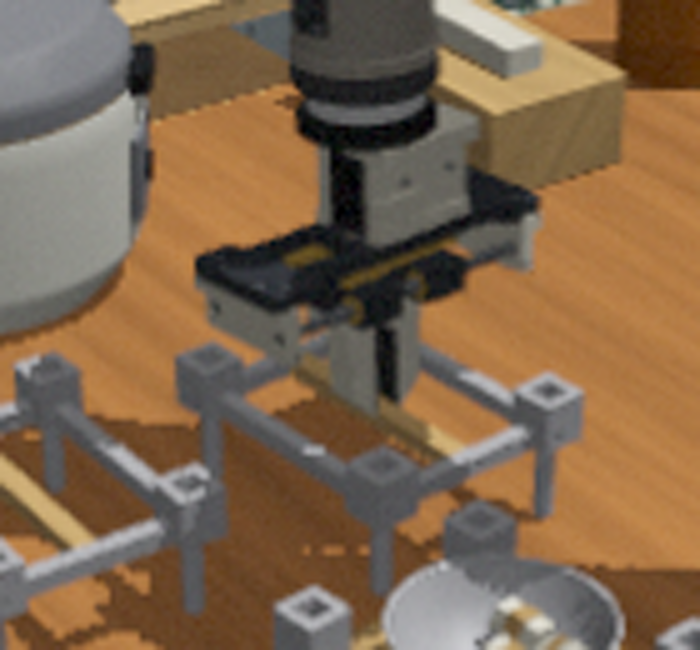

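```bash

python3 -m handwheel '{"translation":[[0,0,0],[0,0,0.08],[0,0,0.14],[0,0,0.16],[0,0,0.12],[0,0,0],[0,0,0],[0,0,0]],"twist":[0,0,0,0,0,0,0,0]}'
python3 -m handwheel '{"translation":[[0.02,0.06,0],[0.05,0.15,0],[0.08,0.25,0],[0.08,0.25,0],[0.08,0.25,0],[0.05,0.15,0],[0.02,0.08,0],[0,0,0]],"twist":[0.008,0.008,0.008,0.008,0,0,0,0]}'
```

```text
time: 40.8
tool_pos: [437.6, -224.8, 138.3]
tcp_rot: [-3.074, -0.004, 0.102]
contact_force: [-0.9, 0.2, -3.8]
grip_width: 12.1
time: 41.8
tool_pos: [494.2, -36.9, 134.5]
tcp_rot: [-3.069, 0.002, 0.157]
contact_force: [-0.4, -0.6, -4.3]
grip_width: 12.4
```

```bash
cat > held.py <<'E'
import sys
from fit import *
np.set_printoptions(precision=3,suppress=True)
n=sys.argv[1]; s=snap('scene',n+'s');t=snap('top',n+'t');o=get_obs();p=o['tool_pos'];print(p,o['tcp_rot'],o['contact_force'])
# visible outlines: sockets tops + posts feet edges
z=p[2]-2.9
B={'s':[503.1,-26.8,0,.15],'t':[501.4,-29.6,0,.15]}
for c,k in((s,'s'),(t,'t')):
    for free in((0,1,3),(0,1,2,3)):
        q,e=fit([c],frame_m(),[p[0]+(1 if k=='s' else -1),p[1]+(1.4 if k=='s' else -1.4),z,o['tcp_rot'][2]],free=free,cap=3)
        d=np.array(B[k])-q; print(k,q,round(float(e),2),'need dx %.1f dy %.1f dyaw %.3f'%(d[0],d[1],d[3]))
        if len(free)==3: overlay(c,[xf(frame_m(),q),xf(base_m(),B[k])],(290,140,450,290) if k=='s' else (220,210,350,330),5,n+k+'o')
E
python3 held.py a1
```

```text
[494.113 -37.993 134.592] [-3.07   0.002  0.155] [ 0.448 -0.447 -4.271]
s [488.098 -26.179 131.692  -0.004] 1.75 need dx 15.0 dy -0.6 dyaw 0.154
s [482.595 -34.999 126.757   0.046] 1.78 need dx 20.5 dy 8.2 dyaw 0.104
t [495.389 -35.606 131.692   0.117] 1.87 need dx 6.0 dy 6.0 dyaw 0.033
t [492.356 -36.253 130.601   0.134] 1.88 need dx 9.0 dy 6.7 dyaw 0.016
```

View pics/a1so.png

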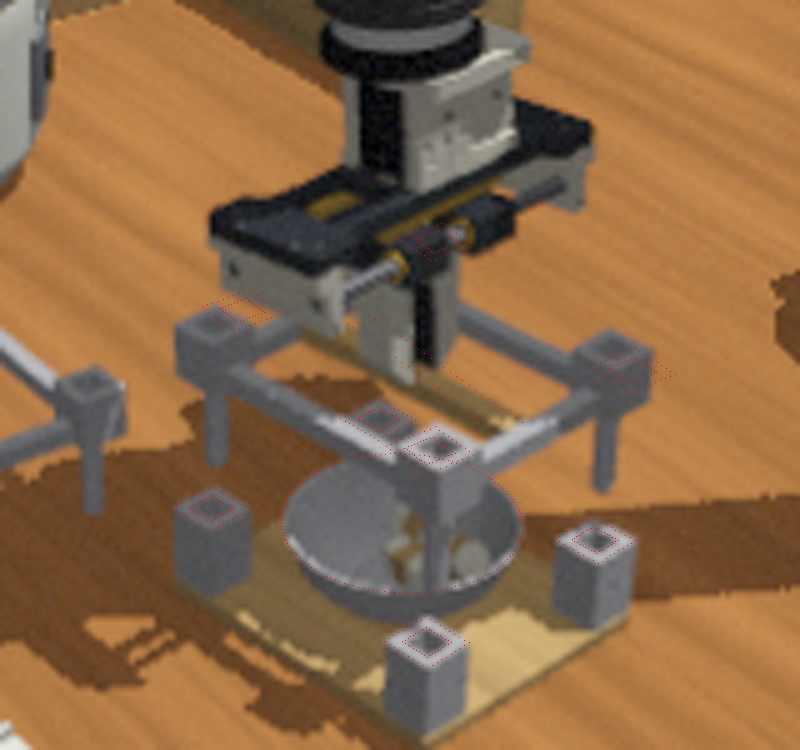

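View pics/a1to.png

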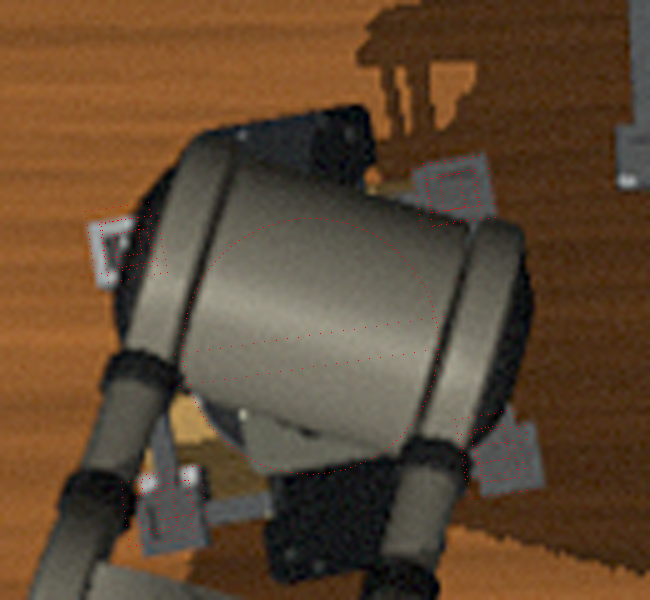

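```bash
cat > held2.py <<'E'
from fit import *
np.set_printoptions(precision=3,suppress=True)
def clickfit(c,box,fx,pts,p0,free):
    # pts: list of (model point, (a,b) crop px)
    M=np.array([m for m,_ in pts],float); uv=np.array([[box[0]+(a+.5)/fx-.5,box[1]+(b+.5)/fx-.5] for _,(a,b) in pts])
    p0=np.array(p0,float); free=list(free)
    def f(q): p=p0.copy(); p[free]+=q*np.array([1,1,1,.01])[free]; return (proj(c,xf(M,p))-uv).ravel()
    s=least_squares(f,np.zeros(len(free))); p=p0.copy(); p[free]+=s.x*np.array([1,1,1,.01])[free]; return p,np.sqrt(np.mean(s.fun**2))
def vis_m(corners,h=24):
    return np.vstack([x for sx,sy in corners for x in sq(sx*60,sy*75,h,28,12)+sq(sx*60,sy*75,h,16,8)])
E
python3 - <<'E'
from held2 import *
s=load('a1s'); b=(290,140)
pts=[((60,75,24),(438,448)),((60,-75,24),(213,325)),((-60,75,24),(613,352))]
for free in((0,1,3),(0,1,2,3)):
    p,e=clickfit(s,b,5,pts,[494,-37,131.7,.15],free); print(p,e)
M=vis_m([(1,1),(1,-1),(-1,1)])
for free in((0,1,3),(0,1,2,3)):
    q,e=fit([s],M,p,free=free,cap=2,lohi=(20,60)); print(q,e)
overlay(s,[xf(M,q)],(290,140,450,290),5,'a1so2')
E
```

```text
[496.198 -33.249 131.7     0.152] 0.11783588907184506
[495.996 -33.501 131.495   0.152] 0.11760651735875507
[494.535 -35.556 131.495   0.163] 0.9580924
[496.357 -32.991 133.612   0.16 ] 0.96107423
```

View pics/a1so2.png

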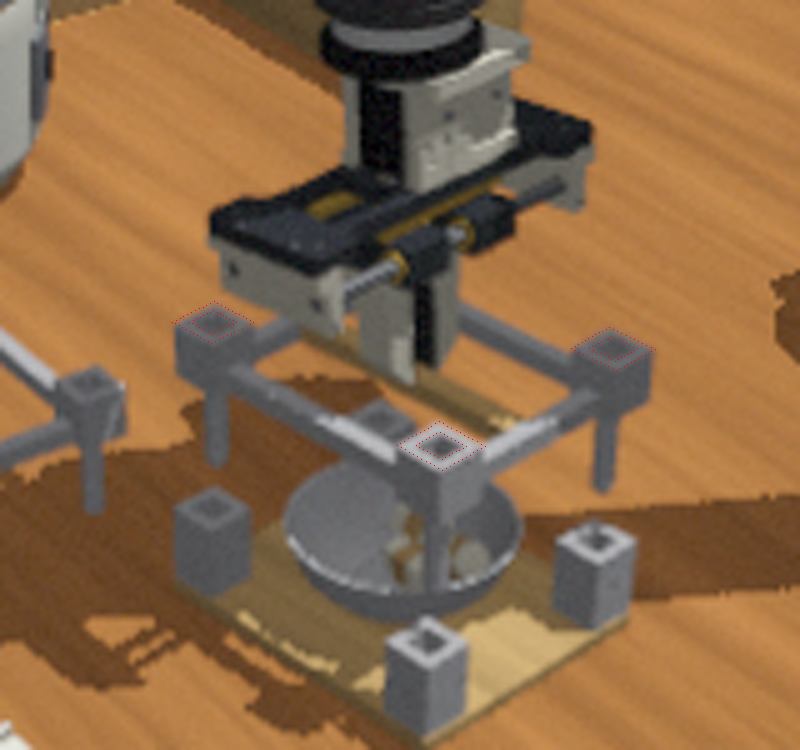

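```bash
python3 - <<'E'
from held2 import *
s=load('a1s'); b=(290,140)
pts=[((60,75,53),(428,643)),((60,-75,53),(212,510)),((-60,75,53),(597,541))]
print(clickfit(s,b,5,pts,[503,-27,0,.15],(0,1,3)))
s0=load('scene0')
for n,c in(('scene0',s0),('s20',load('s20')),('a1s',s)):
    print(n,fit([c],base_m(),[503,-27,0,.15],cap=2.5))
E
```

```text
(array([503.181, -25.249,   0.   ,   0.15 ]), np.float64(0.06574267368162028))
scene0 (array([502.984, -26.974,   0.   ,   0.15 ]), np.float32(0.4058131))
s20 (array([502.466, -27.417,   0.   ,   0.142]), np.float32(0.9605144))
a1s (array([503.599, -25.518,   0.   ,   0.154]), np.float32(1.2409009))
```

```bash

python3 -m handwheel '{"translation":[[0.025,0.025,0],[0.022,0.025,0],[0,0,-0.03],[0,0,-0.03],[0,0,0],[0,0,0],[0,0,0],[0,0,0]],"twist":[0,0,0,0,0,0,0,0]}'
python3 - <<'E'
from h import *
s=snap('scene','a2s'); t=snap('top','a2t'); o=get_obs(); print(o['tool_pos'],o['tcp_rot'])
cv2.imwrite('pics/a2z.png',cv2.resize(s['img'][170:290,310:430],None,fx=6,fy=6,interpolation=2)[:600,:,::-1])
cv2.imwrite('pics/a2zb.png',cv2.resize(s['img'][190:290,310:430],None,fx=6,fy=6,interpolation=2)[:,:,::-1])
E
```

```text
time: 42.9
tool_pos: [501.3, -32.3, 124.8]
tcp_rot: [-3.07, 0.002, 0.152]
contact_force: [0.0, -0.2, -3.9]
grip_width: 12.4
[501.31704154 -32.30717592 124.7823975 ] [-3.06990415e+00  1.97097422e-03  1.52032435e-01]
```

View pics/a2zb.png

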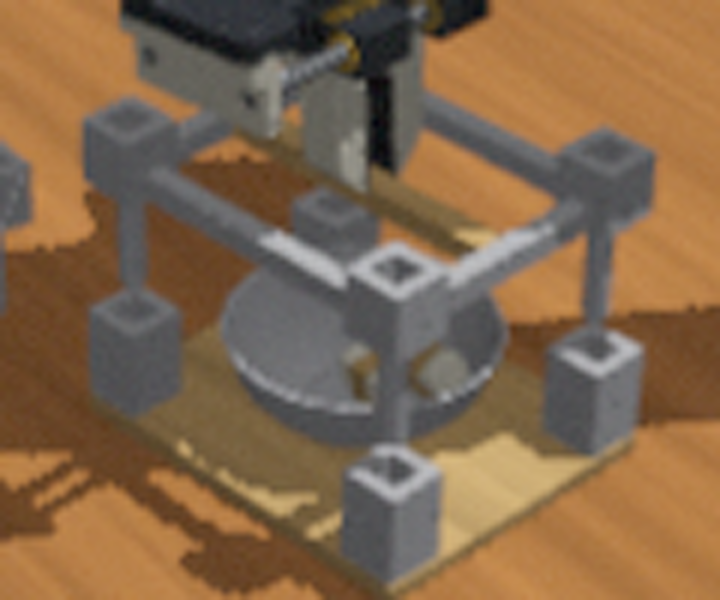

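```bash
python3 - <<'E'
from held2 import *
s=load('a2s'); b=(310,190)
f,e=clickfit(s,b,6,[((60,75,24),(400,268)),((60,-75,24),(130,119)),((-60,75,24),(606,155))],[501,-30,121.9,.15],(0,1,3)); print(f,e)
g,e=clickfit(s,b,6,[((60,75,53),(391,470)),((60,-75,53),(135,313)),((-60,75,53),(594,348))],[503,-27,0,.15],(0,1,3)); print(g,e)
print(g-f)
q,e=fit([s],vis_m([(1,1),(1,-1),(-1,1)]),f,cap=2,lohi=(20,60));print(q,e)
q2,e=fit([s],base_m(),g,cap=2,lohi=(20,60));print(q2,e,q2-q)
overlay(s,[xf(vis_m([(1,1),(1,-1),(-1,1)]),q),xf(base_m(),q2)],(310,190,430,290),6,'a2o')
E
```

```text
[502.286 -29.279 121.9     0.152] 0.2761829692982249
[503.349 -26.076   0.      0.149] 0.23282921539801735
[   1.063    3.203 -121.9     -0.002]
[502.753 -30.699 121.9     0.158] 0.9230965
[503.313 -26.069   0.      0.15 ] 0.72604144 [   0.56     4.629 -121.9     -0.008]
```

View pics/a2o.png

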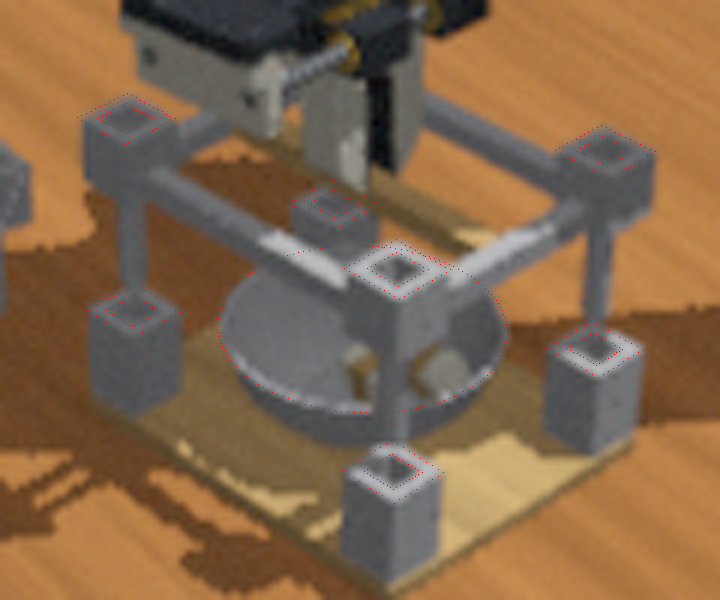

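```bash

python3 -m handwheel '{"translation":[[0.007,0.028,0],[0,0,0],[0,0,-0.03],[0,0,-0.03],[0,0,-0.02],[0,0,0],[0,0,0],[0,0,0]],"twist":[0,0,0,0,0,0,0,0]}'
python3 - <<'E'
from h import *
s=snap('scene','a3s'); o=get_obs(); print(o['tool_pos'],o['tcp_rot'],o['contact_force'],o['moment'])
cv2.imwrite('pics/a3z.png',cv2.resize(s['img'][190:290,310:430],None,fx=6,fy=6,interpolation=2)[:,:,::-1])
E
```

```text
time: 44.0
tool_pos: [502.4, -27.8, 111.8]
tcp_rot: [-3.07, 0.002, 0.152]
contact_force: [0.9, 0.7, -3.1]
grip_width: 12.1
[502.39237085 -27.77211071 111.81851907] [-3.06982109e+00  2.20167125e-03  1.52017931e-01] [-0.36429833  0.56216295 -3.40571072] [-0.09710157 -0.16282416 -0.0263718 ]
```

View pics/a3z.png

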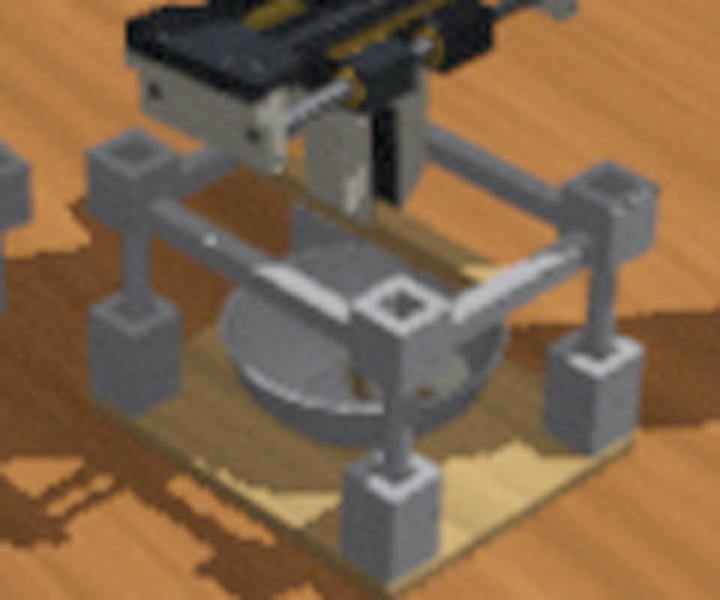

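```bash

python3 -m handwheel '{"translation":[[0,0,-0.025],[0,0,-0.025],[0,0,-0.025],[0,0,-0.02],[0,0,0],[0,0,0],[0,0,0],[0,0,0]],"twist":[0,0,0,0,0,0,0,0]}'
python3 - <<'E'
from h import *
o=get_obs(); print(o['tool_pos'],o['tcp_rot'],o['contact_force'],o['moment'])
E
```

```text
time: 45.05
tool_pos: [502.6, -27.8, 97.0]
tcp_rot: [-3.07, 0.001, 0.152]
contact_force: [0.9, -0.0, -3.5]
grip_width: 12.4
[502.60616262 -27.79128354  97.0245772 ] [-3.07005834e+00  1.40004133e-03  1.52051786e-01] [ 0.93390097 -0.03020384 -3.51131258] [-0.04321728 -0.10636151  0.00985325]
```

```bash

python3 -m handwheel '{"translation":[[0,0,-0.01],[0,0,-0.01],[0,0,0],[0,0,0],[0,0,0],[0,0,0],[0,0,0],[0,0,0]],"twist":[0,0,0,0,0,0,0,0]}'
python3 -m handwheel '{"translation":[[0,0,0],[0,0,0],[0,0,0],[0,0,0],[0,0,0],[0,0,0.1],[0,0,0.1],[0,0,0.2]],"twist":[0,0,0,0,0,0,0,0]}' 145
```

```text
time: 46.05
tool_pos: [502.7, -27.8, 96.9]
tcp_rot: [-3.071, -0.0, 0.153]
contact_force: [-0.9, 0.7, -0.5]
grip_width: 12.6
time: 47.05
tool_pos: [502.8, -27.8, 159.0]
tcp_rot: [-3.07, 0.001, 0.152]
contact_force: [0.9, -0.7, 0.3]
grip_width: 39.4
```

```bash

python3 -m handwheel '{"translation":[[0.05,-0.1,0.05],[0.12,-0.2,0],[0.16,-0.27,0],[0.16,-0.27,0],[0.16,-0.27,0],[0.15,-0.25,0],[0.1,-0.15,0],[0.04,-0.05,0]],"twist":[-0.015,-0.015,-0.015,-0.015,-0.015,-0.015,0,0]}' 145
python3 - <<'E'
from fit import *
s=snap('scene','b0s'); t=snap('top','b0t'); o=get_obs(); print(o['tool_pos'],o['tcp_rot'])
for c in(s,t): print(fit([c],frame_m(),[646,-262,59,.01],cap=2.5))
cv2.imwrite('pics/b0z.png',cv2.resize(s['img'][150:300,230:430],None,fx=4,fy=4,interpolation=2)[:,:,::-1])
E
```

```text
time: 48.05
tool_pos: [648.5, -277.0, 168.0]
tcp_rot: [-3.074, -0.004, -0.002]
contact_force: [0.5, 0.2, 0.4]
grip_width: 39.9
[ 648.19693831 -276.35435642  167.82676535] [-3.07357210e+00 -3.89258185e-03 -1.29673994e-03]
(array([ 6.50089719e+02, -2.77107491e+02,  5.90000000e+01,  1.34552794e-01]), np.float32(1.4661156))
(array([ 6.48963665e+02, -2.66182718e+02,  5.90000000e+01,  5.11506561e-02]), np.float32(1.5002124))
```

View pics/b0z.png

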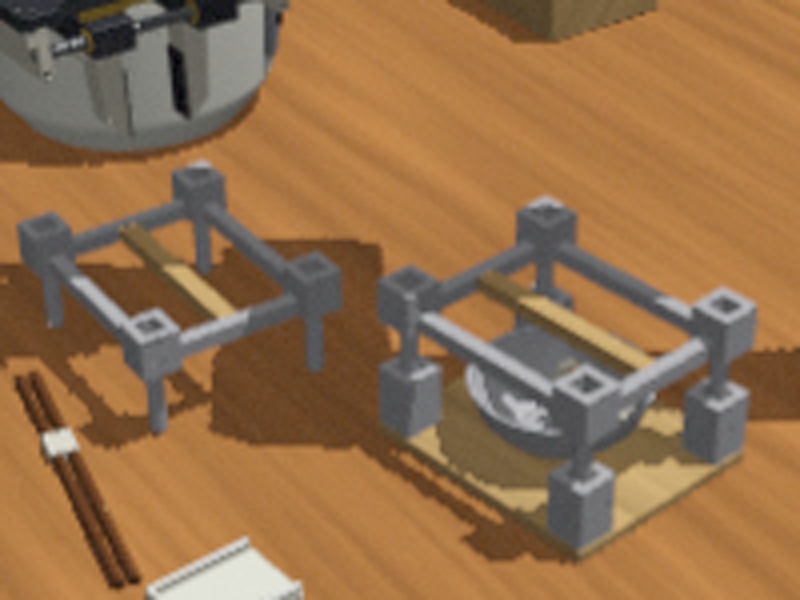

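```bash
python3 - <<'E'
from held2 import *
s=load('b0s'); b=(230,150)
f,e=clickfit(s,b,4,[((60,75,24),(152,325)),((60,-75,24),(45,228)),((-60,75,24),(315,266)),((-60,-75,24),(199,172))],[646,-262,59,.01],(0,1,3)); print(f,e)
p,e=fit([s],frame_m(),f,cap=2);print(p,e)
g,e=clickfit(s,b,4,[((60,75,24),(589,384)),((60,-75,24),(408,285)),((-60,75,24),(725,305)),((-60,-75,24),(546,209))],[503,-27,94,.15],(0,1,3)); print(g,e)
g,e=clickfit(s,b,4,[((60,75,24),(589,384)),((60,-75,24),(408,285)),((-60,75,24),(725,305)),((-60,-75,24),(546,209))],[503,-27,94,.15],(0,1,2,3)); print(g,e)
E
```

```text
[ 645.558 -259.895   59.       0.017] 0.2951159783439971
[ 650.393 -264.405   59.       0.058] 1.3207861
[503.371 -24.702  94.      0.161] 0.4049812945913979
[504.699 -23.047  95.404   0.16 ] 0.40244352274070616
```

```bash

python3 -m handwheel '{"translation":[[-0.01,0.06,0],[0,0.035,0],[0,0,-0.15],[0,0,-0.2],[0,0,-0.15],[0,0,0],[0,0,0],[0,0,0]],"twist":[0.008,0,0,0,0,0,0,0]}'
```

```text
time: 49.15
tool_pos: [646.9, -256.2, 96.0]
tcp_rot: [-3.076, -0.008, 0.017]
contact_force: [0.3, -1.2, -0.3]
grip_width: 40.0
```

```bash

python3 -m handwheel '{"translation":[[0,-0.037,0],[0,0,0],[0,0,-0.08],[0,0,-0.09],[0,0,-0.05],[0,0,0],[0,0,0],[0,0,0]],"twist":[-0.003,0,0,0,0,0,0,0]}'
python3 - <<'E'
from h import *
s=snap('scene','b1s'); t=snap('top','b1t')
a=cv2.resize(s['img'][140:240,220:350],None,fx=4.5,fy=4.5,interpolation=2)
cv2.imwrite('pics/b1z.png',a[:,:,::-1])
E
```

```text
time: 50.15
tool_pos: [647.1, -262.4, 61.5]
tcp_rot: [-3.076, -0.009, 0.011]
contact_force: [-0.1, -0.2, -0.7]
grip_width: 39.5
```

View pics/b1z.png

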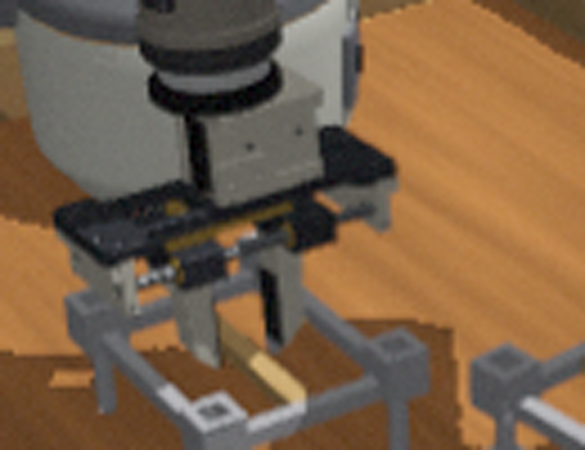

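```bash

python3 -m handwheel '{"translation":[[0,0,0],[0,0,0],[0,0,0],[0,0,0],[0,0,0],[0,0,0],[0,0,0],[0,0,0]],"twist":[0,0,0,0,0,0,0,0]}' 255
python3 -m handwheel '{"translation":[[0,0,0.05],[0,0,0.12],[0,0,0.18],[0,0,0.2],[0,0,0.2],[0,0,0.15],[0,0,0.05],[0,0,0]],"twist":[0,0,0,0,0,0,0,0]}'
```

```text
time: 51.25
tool_pos: [647.5, -262.6, 62.3]
tcp_rot: [-3.077, -0.011, 0.011]
contact_force: [0.5, 0.1, -0.2]
grip_width: 12.3
time: 52.25
tool_pos: [645.0, -261.5, 212.3]
tcp_rot: [-3.076, -0.007, 0.012]
contact_force: [0.6, -0.1, -4.6]
grip_width: 11.7
```

```bash

python3 -m handwheel '{"translation":[[-0.05,0.08,0],[-0.1,0.17,0],[-0.15,0.25,0],[-0.15,0.25,0],[-0.15,0.25,0],[-0.15,0.25,0],[-0.1,0.16,0],[-0.05,0.08,0]],"twist":[0.015,0.015,0.015,0.015,0.015,0.014,0,0]}'
python3 -m handwheel '{"translation":[[0,0,0],[0,0,0],[0,0,0],[0,0,0],[0,0,0],[0,0,0],[0,0,0],[0,0,0]],"twist":[0,0,0,0,0,0,0,0]}'
```

```text
time: 53.25
tool_pos: [500.5, -31.4, 202.3]
tcp_rot: [-3.068, 0.007, 0.153]
contact_force: [1.1, -0.0, -3.9]
grip_width: 12.4
time: 54.25
tool_pos: [502.0, -34.0, 201.4]
tcp_rot: [-3.069, 0.007, 0.151]
contact_force: [-0.3, -1.5, -4.5]
grip_width: 12.2
```

```bash

python3 -m handwheel '{"translation":[[0.005,0.04,0],[0,0.005,0],[0,0,-0.03],[0,0,-0.02],[0,0,0],[0,0,0],[0,0,0],[0,0,0]],"twist":[0,0,0,0,0,0,0,0]}'
python3 - <<'E'
from h import *
s=snap('scene','b2s'); o=get_obs(); print(o['tool_pos'],o['tcp_rot'])
cv2.imwrite('pics/b2z.png',cv2.resize(s['img'][150:280,300:440],None,fx=5,fy=5,interpolation=2)[:,:,::-1])
E
```

```text
time: 55.25
tool_pos: [502.7, -26.6, 193.4]
tcp_rot: [-3.069, 0.007, 0.152]
contact_force: [0.7, -0.1, -4.4]
grip_width: 12.1
[502.72344421 -26.64543952 193.36104687] [-3.06905059  0.00748081  0.15152187]
```

View pics/b2z.png

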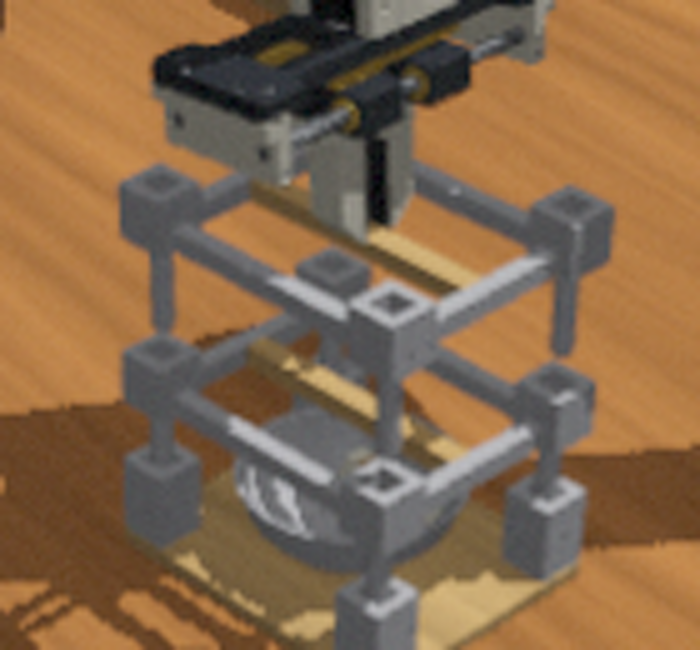

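```bash
python3 - <<'E'
from held2 import *
s=load('b2s'); b=(300,150)
f,e=clickfit(s,b,5,[((60,75,24),(394,303)),((60,-75,24),(161,185)),((-60,75,24),(572,208))],[503,-27,190.5,.15],(0,1,3)); print(f,e)
g,e=clickfit(s,b,5,[((60,75,24),(382,482)),((60,-75,24),(162,354)),((-60,75,24),(557,382))],[503,-27,94,.15],(0,1,3)); print(g,e,g-f)
M=vis_m([(1,1),(1,-1),(-1,1)])
q,e=fit([s],M,f,cap=2,lohi=(20,60));q2,e2=fit([s],M,g,cap=2,lohi=(20,60));print(q,q2,e,e2,q2-q)
overlay(s,[xf(M,f),xf(M,g)],(300,150,440,280),5,'b2o')
E
```

```text
[505.267 -22.077 190.5     0.159] 0.29976677872582497
[504.047 -24.037  94.      0.147] 0.21194082498755398 [ -1.22   -1.96  -96.5    -0.012]
[504.767 -24.458 190.5     0.158] [501.651 -25.418  94.      0.129] 0.7686507 0.7234715 [ -3.115  -0.96  -96.5    -0.029]
```

View pics/b2o.png

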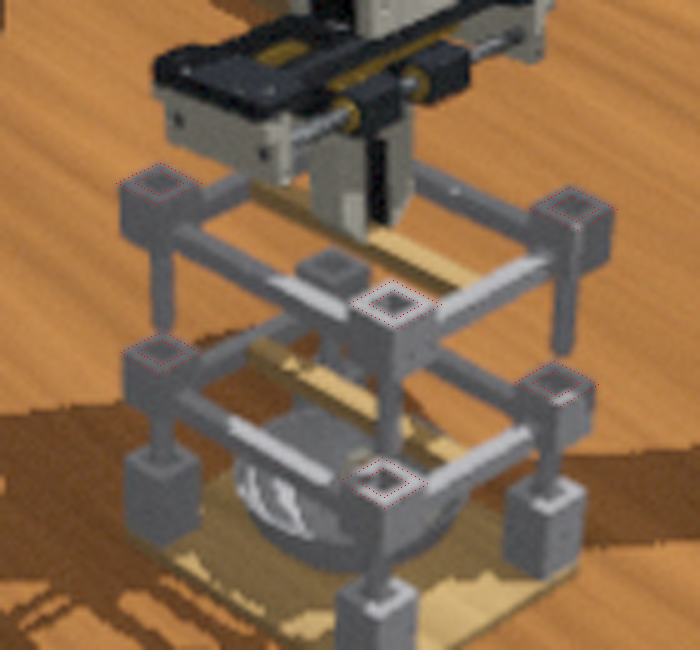

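```bash

python3 -m handwheel '{"translation":[[-0.004,-0.011,0],[0,0,0],[0,0,-0.04],[0,0,-0.04],[0,0,-0.02],[0,0,0],[0,0,0],[0,0,0]],"twist":[-0.003,0,0,0,0,0,0,0]}'
python3 - <<'E'
from h import *
s=snap('scene','b3s'); o=get_obs(); print(o['tool_pos'],o['tcp_rot'],o['contact_force'])
cv2.imwrite('pics/b3z.png',cv2.resize(s['img'][150:280,300:440],None,fx=5,fy=5,interpolation=2)[:,:,::-1])
E
```

```text
time: 56.3
tool_pos: [502.0, -28.4, 177.1]
tcp_rot: [-3.069, 0.008, 0.146]
contact_force: [0.5, -0.5, -4.8]
grip_width: 12.2
[502.01704813 -28.39101695 177.10202275] [-3.06888224  0.00780658  0.14645701] [-0.18182725 -0.72532702 -3.75244032]
```

View pics/b3z.png

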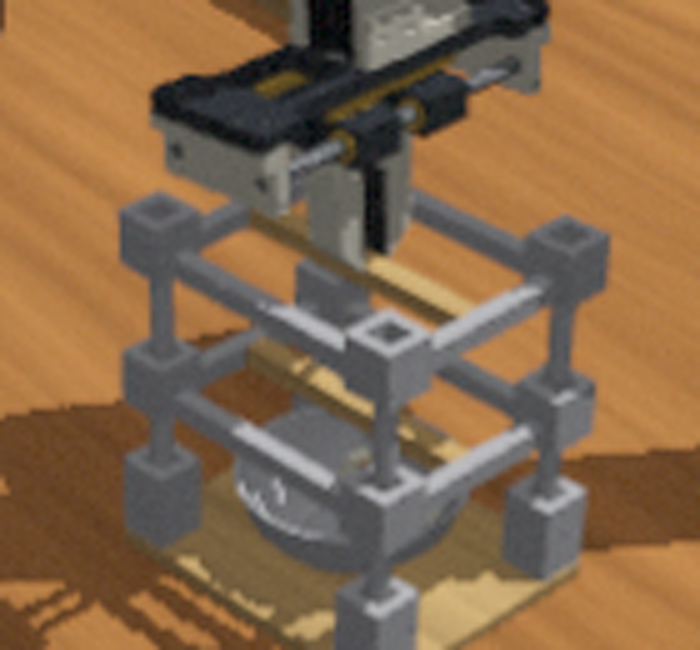

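Feet are in the mouths of the holes with no contact force. Going down to seat (grip 159, so TCP about 162).

```bash

python3 -m handwheel '{"translation":[[0,0,-0.025],[0,0,-0.025],[0,0,-0.025],[0,0,-0.02],[0,0,-0.01],[0,0,0],[0,0,0],[0,0,0]],"twist":[0,0,0,0,0,0,0,0]}'
```

```text
time: 57.35
tool_pos: [502.1, -28.5, 162.1]
tcp_rot: [-3.07, 0.006, 0.147]
contact_force: [-0.9, -0.0, -0.8]
grip_width: 12.1
```

```bash

python3 -m handwheel '{"translation":[[0,0,-0.01],[0,0,-0.005],[0,0,0],[0,0,0],[0,0,0],[0,0,0],[0,0,0],[0,0,0]],"twist":[0,0,0,0,0,0,0,0]}'
python3 -m handwheel '{"translation":[[0,0,0],[0,0,0],[0,0,0],[0,0,0],[0,0,0],[0,0,0.1],[0,0,0.1],[0,0,0.2]],"twist":[0,0,0,0,0,0,0,0]}' 145
```

```text
time: 58.35
tool_pos: [502.2, -28.5, 161.9]
tcp_rot: [-3.07, 0.005, 0.147]
contact_force: [-2.5, 1.6, 2.0]
grip_width: 12.3
time: 59.35
tool_pos: [502.8, -28.5, 223.7]
tcp_rot: [-3.07, 0.005, 0.147]
contact_force: [1.0, -0.5, 0.9]
grip_width: 39.6
```

```bash

python3 -m handwheel '{"translation":[[0,0.05,0.1],[0,0.2,0.05],[0,0.3,0],[0,0.35,0],[0,0.35,0],[0,0.35,-0.1],[0,0.3,-0.15],[0,0.15,-0.1]],"twist":[0,-0.112,-0.112,-0.112,-0.112,-0.112,-0.112,-0.112]}' 60
python3 -m handwheel '{"translation":[[0,0.05,-0.05],[0,0,-0.1],[0,0,0],[0,0,0],[0,0,0],[0,0,0],[0,0,0],[0,0,0]],"twist":[-0.112,-0.1,0,0,0,0,0,0]}'
python3 - <<'E'
from fit import *
s=snap('scene','c0s'); t=snap('top','c0t'); o=get_obs(); print(o['tool_pos'],o['tcp_rot'])
for c in(s,t): print(fit([c],tray_m(),[490.8,288.3,0,3.285],cap=3))
cv2.imwrite('pics/c0z.png',s['img'][:,:,::-1])
E
```

```text
time: 60.35
tool_pos: [506.7, 273.9, 208.6]
tcp_rot: [-3.062, -0.01, -1.087]
contact_force: [0.2, -0.3, -1.0]
grip_width: 70.4
time: 61.35
tool_pos: [507.4, 284.1, 190.7]
tcp_rot: [-3.057, -0.009, -1.421]
contact_force: [-0.2, -0.7, -0.2]
grip_width: 70.4
[507.39353372 284.08642163 190.63258008] [-3.05697511 -0.00898057 -1.42092212]
(array([492.01956044, 290.11963386,   0.        ,   3.2890392 ]), np.float32(1.0002112))
(array([489.88872717, 287.08344347,   0.        ,   3.28236659]), np.float32(0.57395315))
```

View pics/c0z.png

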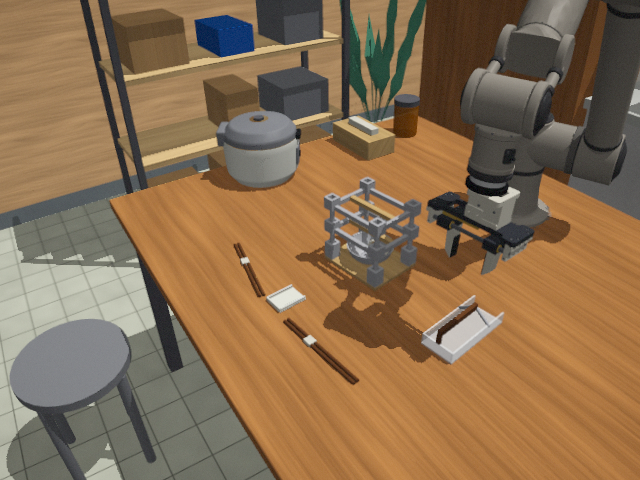

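```bash

python3 -m handwheel '{"translation":[[-0.04,0.035,0],[0,0,-0.1],[0,0,-0.2],[0,0,-0.2],[0,0,-0.1],[0,0,0],[0,0,0],[0,0,0]],"twist":[-0.003,0,0,0,0,0,0,0]}'
```

```text
time: 62.45
tool_pos: [499.0, 289.8, 94.6]
tcp_rot: [-3.059, -0.01, -1.424]
contact_force: [-0.1, 0.2, 0.1]
grip_width: 70.0
```

```bash

python3 -m handwheel '{"translation":[[0.01,0,-0.06],[0,0,-0.08],[0,0,-0.06],[0,0,-0.02],[0,0,0],[0,0,0],[0,0,0],[0,0,0]],"twist":[0,0,0,0,0,0,0,0]}'
python3 -m handwheel '{"translation":[[0,0,0],[0,0,0],[0,0,0],[0,0,0],[0,0,0],[0,0,0],[0,0,0],[0,0,0]],"twist":[0,0,0,0,0,0,0,0]}' 255
python3 -m handwheel '{"translation":[[0,0,0],[0,0,0],[0,0,0.05],[0,0,0.05],[0,0,0.05],[0,0,0],[0,0,0],[0,0,0]],"twist":[0,0,0,0,0,0,0,0]}' 255
python3 - <<'E'
from h import *
s=snap('scene','c1s')
cv2.imwrite('pics/c1z.png',cv2.resize(s['img'][200:360,390:560],None,fx=4,fy=4,interpolation=2)[:,:,::-1])
E
```

```text
time: 63.45
tool_pos: [501.3, 290.1, 60.4]
tcp_rot: [-3.057, -0.009, -1.424]
contact_force: [-0.1, 1.1, 0.1]
grip_width: 70.3
time: 64.45
tool_pos: [501.4, 290.1, 60.7]
tcp_rot: [-3.056, -0.009, -1.425]
contact_force: [0.8, -0.0, -0.3]
grip_width: 9.1
time: 65.45
tool_pos: [500.8, 289.9, 84.4]
tcp_rot: [-3.058, -0.009, -1.424]
contact_force: [-0.0, -0.4, -1.6]
grip_width: 9.4
```

View pics/c1z.png

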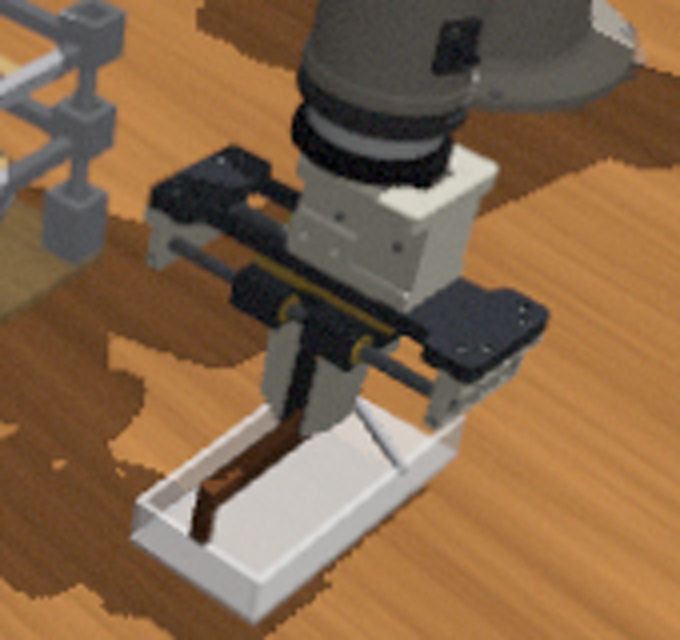

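```bash

python3 -m handwheel '{"translation":[[0,0,0.1],[0,0,0.2],[0,0,0.25],[0,0,0.25],[0,-0.05,0.25],[0,-0.1,0.2],[0,-0.15,0.1],[0.01,-0.2,0]],"twist":[0,0,0,0,0,0,0,0]}'
python3 -m handwheel '{"translation":[[0.01,-0.25,0],[0.01,-0.28,0],[0.01,-0.28,0],[0.01,-0.28,0],[0.01,-0.25,0],[0.01,-0.2,0],[0,-0.1,0],[0,0,0]],"twist":[0.004,0,0,0,0,0,0,0]}'
```

```text
time: 66.5
tool_pos: [500.5, 214.2, 300.4]
tcp_rot: [-3.053, -0.008, -1.421]
contact_force: [0.8, 0.0, -1.8]
grip_width: 9.1
time: 67.5
tool_pos: [507.7, -40.5, 308.9]
tcp_rot: [-3.043, -0.01, -1.415]
contact_force: [-0.5, 0.1, -2.2]
grip_width: 9.0
```

```bash

python3 -m handwheel '{"translation":[[0.03,0.07,0],[0.005,0.03,-0.08],[0,0,-0.12],[0,0,-0.1],[0,0,-0.05],[0,0,0],[0,0,0],[0,0,0]],"twist":[0,0,0,0,0,0,0,0]}'
python3 - <<'E'
from h import *
s=snap('scene','d1s');t=snap('top','d1t');print(get_obs()['tool_pos'])
cv2.imwrite('pics/d1z.png',cv2.resize(s['img'][120:270,300:460],None,fx=4,fy=4,interpolation=2)[:,:,::-1])
E
```

```text
time: 68.5
tool_pos: [512.8, -17.1, 253.2]
tcp_rot: [-3.044, -0.008, -1.407]
contact_force: [-0.0, 0.3, -2.2]
grip_width: 9.4
[512.83591712 -17.16979641 253.26178496]
```

View pics/d1z.png

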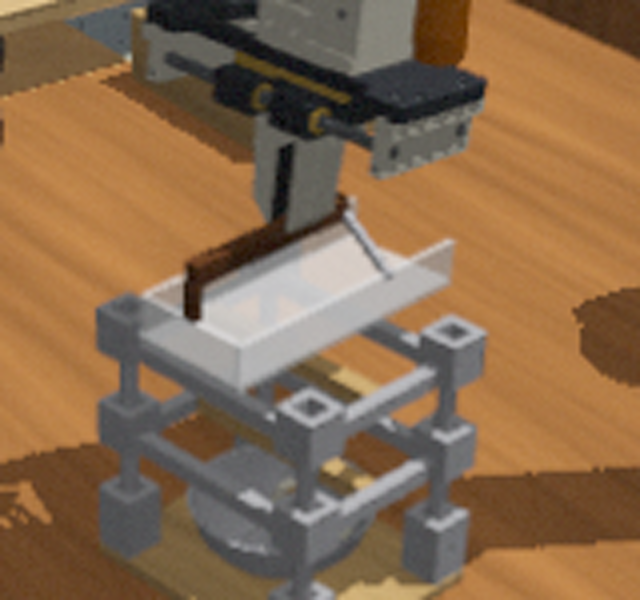

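```bash

python3 -m handwheel '{"translation":[[0,-0.058,0],[0,0,0],[0,0,0],[0,0,-0.06],[0,0,-0.06],[0,0,0],[0,0,0],[0,0,0]],"twist":[-0.007,0,0,0,0,0,0,0]}'
python3 - <<'E'
from h import *
s=snap('scene','d2s');t=snap('top','d2t');print(get_obs()['tool_pos'])
cv2.imwrite('pics/d2z.png',cv2.resize(s['img'][120:270,300:460],None,fx=4,fy=4,interpolation=2)[:,:,::-1])
E
```

```text
time: 69.6
tool_pos: [512.7, -26.8, 233.9]
tcp_rot: [-3.044, -0.008, -1.419]
contact_force: [-0.4, 0.0, -1.8]
grip_width: 8.9
[512.75083054 -26.78490715 234.01720336]
```

View pics/d2z.png

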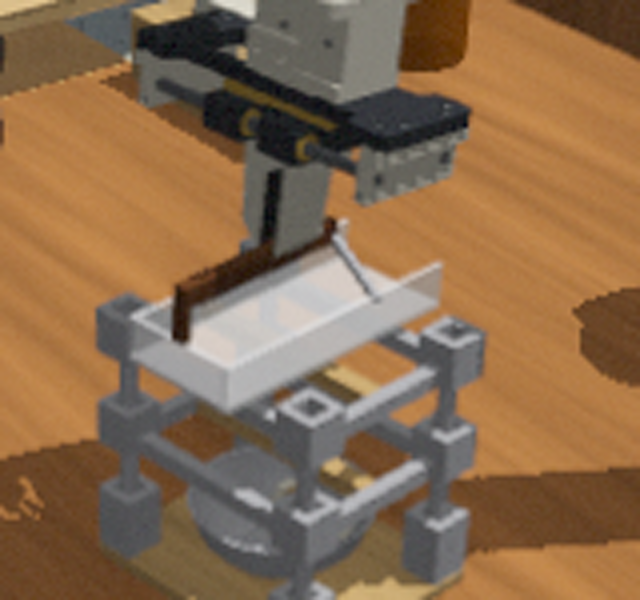

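Placed between the sockets; lower to contact (about TCP 225.5) and check.

```bash

python3 -m handwheel '{"translation":[[0,0,-0.02],[0,0,-0.02],[0,0,-0.015],[0,0,-0.01],[0,0,0],[0,0,0],[0,0,0],[0,0,0]],"twist":[0,0,0,0,0,0,0,0]}'
python3 - <<'E'
from h import *
s=snap('scene','d3s');o=get_obs();print(o['tool_pos'],o['contact_force'],o['moment'])
cv2.imwrite('pics/d3z.png',cv2.resize(s['img'][120:270,300:460],None,fx=4,fy=4,interpolation=2)[:,:,::-1])
E
```

```text
time: 70.7
tool_pos: [513.5, -26.8, 225.2]
tcp_rot: [-3.04, -0.009, -1.419]
contact_force: [-0.1, 0.4, 0.5]
grip_width: 9.1
[513.49067153 -26.79434107 225.16394653] [0.16248729 0.16948394 0.44188531] [0.02960266 0.2199915  0.050502  ]
```

View pics/d3z.png

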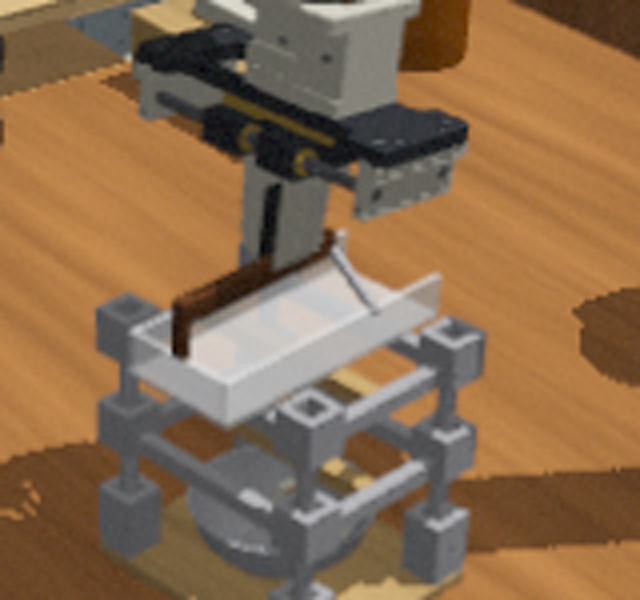

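```bash

python3 -m handwheel '{"translation":[[0,0,0],[0,0,0],[0,0,0],[0,0,0],[0,0,0],[0,0,0.1],[0,0,0.15],[0,0,0.2]],"twist":[0,0,0,0,0,0,0,0]}' 100
python3 -m handwheel '{"translation":[[0,0,0.3],[0,0.1,0.3],[-0.1,0.3,0.1],[-0.1,0.4,0],[-0.1,0.4,0],[0,0.4,0],[0,0.4,0],[0,0.2,0]],"twist":[0,0,0,0,0,0,0,0]}'
python3 - <<'E'
from fit import *
np.set_printoptions(precision=3,suppress=True)
s=snap('scene','e1s');t=snap('top','e1t')
for c,b in((s,[503.2,-26.5]),(t,[501.4,-29.6])):
    q,e=fit([c],tray_m(),[b[0],b[1],165,3.29],cap=3); f,e2=fit([c],frame_m(),[b[0],b[1],159,.15],cap=3); g,e3=fit([c],frame_m(),[b[0],b[1],94,.15],cap=2)
    print('tray',q,e,'top frame',f,e2,'low',g,e3)
    q,e=fit([c],tray_m(),q,cap=3,free=(0,1,2,3)); f,e2=fit([c],frame_m(),f,cap=3,free=(0,1,2,3)); print(q,e,f,e2)
cv2.imwrite('pics/e1z.png',cv2.resize(s['img'][150:290,300:440],None,fx=4.2,fy=4.2,interpolation=2)[:,:,::-1])
cv2.imwrite('pics/e1t2.png',cv2.resize(t['img'][220:340,220:350],None,fx=5,fy=5,interpolation=2)[:,:,::-1])
E
```

```text
time: 71.75
tool_pos: [512.5, -26.7, 292.0]
tcp_rot: [-3.045, -0.007, -1.419]
contact_force: [0.5, 0.4, -0.0]
grip_width: 55.6
time: 72.75
tool_pos: [465.3, 310.6, 403.4]
tcp_rot: [-3.037, -0.007, -1.426]
contact_force: [-0.3, -0.4, 0.5]
grip_width: 55.7
tray [504.992 -29.767 165.      3.321] 0.85117257 top frame [502.56  -25.176 159.      0.142] 1.3918202 low [504.515 -34.772  94.      0.284] 1.3550631
[507.622 -26.666 167.327   3.318] 0.844519 [500.662 -28.944 156.451   0.145] 1.3813605
tray [502.007 -29.892 165.      3.291] 0.28562078 top frame [500.345 -30.027 159.      0.156] 1.2838832 low [507.288 -28.036  94.      0.146] 1.0697243
[502.233 -29.339 158.777   3.288] 0.28991684 [500.345 -30.027 159.      0.156] 1.2838832
```

View pics/e1z.png

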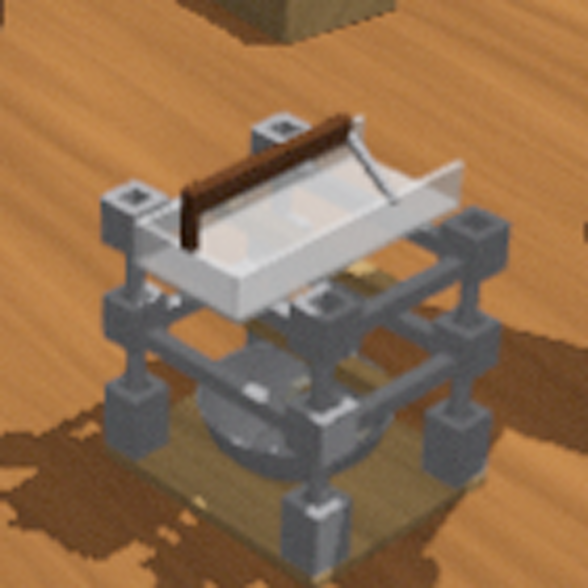

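View pics/e1t2.png

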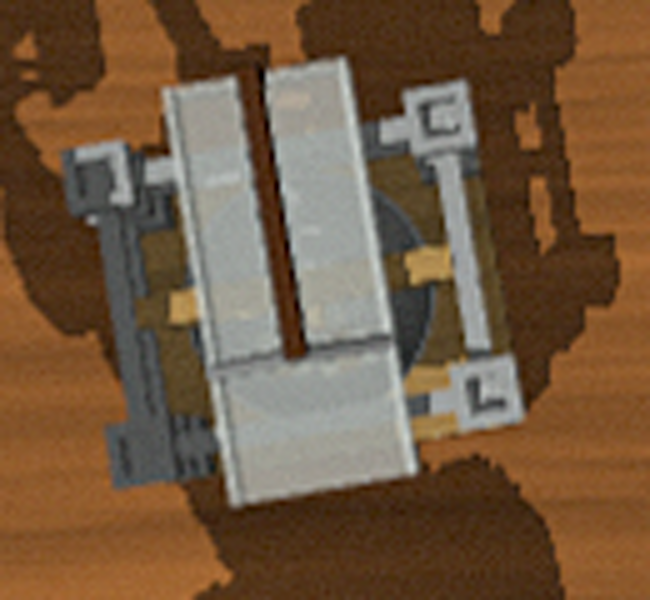

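View pics/e1t.png

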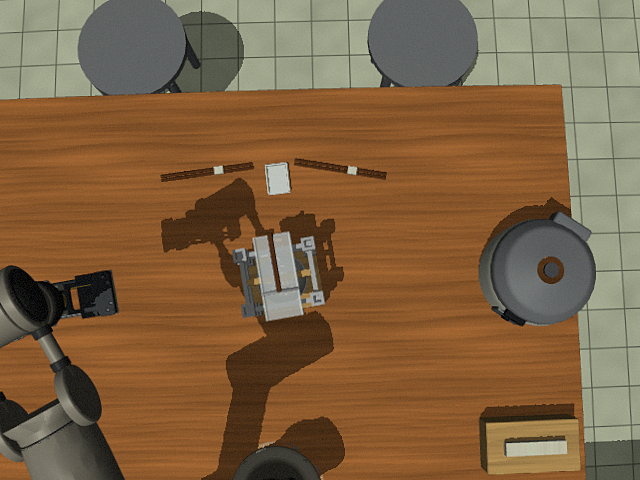

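```bash
python3 -c "
from plant import *
print(close_job())"
```

```text
the job is handed in; nothing more can be done
None
```

The job is handed in at about 73 s of robot time. The candies are in the bowl, both frames are stacked on the base, and the empty tray sits on top.

- **Tipping:** I could only command shifts and turns about the vertical. So I tilted the tray about the finger pads, pressing its back on the bowl rim and then its mouth on the bowl wall, to about 49°. All three candies present slid into the bowl and none missed. I levelled the tray against the table.
- **Stacking:** There were two frames; no third was there. One had been knocked aside during the run, and I measured it again before gripping it. Both frames went in without contact force and came to rest at grip heights of about 94 and 159 mm, as the text gives.
- **Tray:** The overhead fit puts the tray about 2 mm from the top frame's centre and in line with it, between the sockets. The bystanders look unmoved, and the gripper is well clear.

**Checks that disagreed or fell short:**
- The two cameras differed by about 1.5 to 3 mm.
- Automatic fits of partly hidden frames were unreliable. I used hand-picked corner points for those instead.
- The last automatic fit of the lower frame also failed. That it is fully seated rests on the height reading and the pictures.
- The scene camera's last tray fit was poor (up to about 5 mm off, turned 0.03 rad). I relied on the overhead view.
- The tool drifted to nearly 6° of tilt about the jaw axis, but the frames and tray came down flat.
- Once the frames were on, I could see the candies in the bowl only in part.

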